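# Turn the lint screen over on its cleaning stand and bar it down

## Robot

A 7-joint arm with a two-finger parallel gripper is mounted at the origin on the work surface. World frame = base frame: x ahead of the robot, y to its left, z up, the work surface at z = 0. Lengths are in m, angles in rad, forces in N, time in s.
With the tool pointing down it reaches from about 0.4 to 0.85 m from the base axis. Payload 4.5 kg.
Tool frame: the origin (TCP) lies at the very end of the fingers, on their centre line; the grasp point (between the pads) lies 19 mm behind it (manip.grip_depth is the distance from the TCP to the grasp point, in m); z points along the fingers, y is the line along which they close (so a half turn about z gives the same grasp; the last joint's range is limited). The gripper opens to 85 mm and grips with 20 to 120 N. Pads are 22 mm wide; open, the fingers measure 114 mm over their backs; the gripper's body (76 mm by 85 mm) begins 54 mm behind the grasp point. The pads swing forward as they close: fully open they stand 13 mm farther back than shut.
Start: joints at [-1.292, 0.689, -0.195, 1.565, 0.157, 0.902, -0.215], TCP at [0.151, 0.606, 0.231] pointing down, gripper open.
Joint ranges: [-3.01, 3.01], [-0.46, 2.08], [-1.47, 1.51], [0.13, 2.56], [-1, 4.14], [0.04, 2.09], [-2.66, 2.66]. Speed limits (rad/s): [2.57, 2.57, 3.14, 3.14, 3.14, 3.14, 3.14].

## Interface

Orientations are given as a 3x3 rotation matrix whose columns are the frame's x, y, z axes.
In Python, from bench import state, viewer, order, manip gives the robot as it stands.
- The arm moves only by the tool arm_command, never from a script. Its argument "plan" is a list of rows, each an object of numbers: "tx", "ty", "tz": the shift along the tool's x, y, z scaled (see below); "ax", "ay", "az": the turn, a rotation vector about the tool's x, y, z scaled (see below). A call has 1 to 20 rows; each row is the pose to reach, as a shift and turn from the pose commanded when the call began, along the tool's axes at that moment, turning the shorter way round; what a row does not reach only later rows make up. The controller multiplies each number of a shift by 1000 mm and each number of a turn by 180 degrees. A row lasts 1/10 s, in which the tool goes at most 50 mm and 8.59 degrees, less where a joint would pass 70% of its speed; a pose out of reach is approached as far as the arm can. A call with a number of a shift or a turn outside -1 to 1 is refused whole. A call with a gripper value outside its range is refused whole. "claw" is the closure, from 0 (fully open) to 1 (shut), set as the call begins (left out, the last holds). The fingers move at their own pace and stop on an object; "newtons" is the grip in N (left out, the last holds). Time passes only in rows, so rows that repeat a pose let the fingers close. It gives the time, the measured TCP pose, the force, the opening and the grip force at its end, in the units of the state.
- state(): the state, without advancing time (a new reading comes with each control period).
- viewer.read_camera(name): name is "scene" or "side" or "wrist"; returns a dict with "color" (420x560x3 uint8, red, green, blue), "K" (3x3 intrinsics, pixels), "world_from_camera" (4x4, takes a point from camera to world coordinates). Camera axes: x right, y up, looking along -z (the intrinsics and any distortion apply to the point x, -y, -z); pixel columns grow to the right and rows downward; lengths in m; the calibration is good to about 2 mm. A picture is of the moment at which its call begins. There is no depth.
- order.hand_in(): hands the job in; it is judged then, once.
The state is a dict: "t": time; "joint_positions": joint angles; "dq": joint speeds; "tau": joint torques, N m; "tool_pos": TCP position; "tool_rot": TCP orientation; "wrist_force": force on the tool from outside, world axes, zero at the start; "ft_torque": the same for the moment, N m; "finger_gap": finger opening in m; "grasp_force": force on a finger pad.
Only numpy, scipy, OpenCV 4.12 (cv2) and the standard library are available. Lean on these libraries where they do the work, as an engineer would, in place of code of your own. Each camera call takes 0.05 s, during which the arm holds its last target. There are 200 camera calls.

## Task

The dryer's lint screen lies on the white cleaning stand with its ribbed side hidden underneath. Draw it out over the stand's front edge to get hold of it, turn it over and lay it back wholly on the stand, square to it and ribbed side up, without dropping it or shifting the things standing around; then swing the hold-down bar across it until the bar rests fully in its catch.

Things in the scene. Friction and masses are not known exactly. Their poses are not given: they have to be found in the camera images.
- stand: White steel cleaning stand, fixed: solid box 200 mm deep (x, away from the robot), 270 mm wide (y, to the left), 100 mm high. Origin: centre of its underside, on the work surface. Front edge (facing the robot) at x = -100 mm; flat bare top at z = 100 mm, with only the bar's pivot post and the catch on it, beyond the screen's two sides.
- bar_pivot (a point): Pivot axis of the hold-down bar, at half the bar's height: at stand x = +40, y = +118, z = 127 mm. The post and hub are 22 mm across and reach 138 mm.
- catch (a point): The catch: a small steel fork, open towards the front (stand -x), that takes the bar's end. This point is where the bar's centre line ends up: stand x = +40, y = -117, z = 127 mm. It covers stand x = +15 to +55, y = -111 to -133 mm, up to z = 143 mm.
- screen_center (a point): Centre of the lint screen: flat rigid panel 140 (its x) x 170 (its y) x 12 mm, about 0.25 kg, loose, too wide to grasp across. One face is a plain metal sheet, the other a grid of ribs, both in a white frame; it lies flat on either. z is normal to the plain face: up at the start, down at the end. It starts inside the stand's top, x roughly along the stand's x.
- hold_bar (a joint): Angle of the hold-down bar, rad: 0 = closed, lying over the screen along the stand's y with its end in the catch (firm stop). It grows as the bar swings open, level, about its upright pivot; at 1.57 the bar points to the front (stand -x), at 2.2 (its limit) front and outwards. Starts at 1.5 to 2.0. Light friction (0.08 N m), no spring: it stays where left.
- bar_tip (a point): Free end of the hold-down bar, half-way up it: plain steel bar 12 mm wide, 14 mm tall, 235 mm long from the pivot axis. Its underside is 20 mm and its top 34 mm above the stand's top, so the flat screen (12 mm) passes under it.
- brush: cleaning brush 200 mm long lying to the right of the stand (bystander); origin at its middle
- detergent: white detergent bottle, 76 mm across, 220 mm tall, to the right (bystander); origin at the centre of its underside
- softener: grey bottle, 64 mm across, 170 mm tall, to the right (bystander); origin at the centre of its underside
- scoop: small open measuring cup, 70 mm across, 60 mm tall, to the left (bystander); origin at the centre of its underside
- coin_dish: low steel dish, 110 mm across, 30 mm tall, to the left (bystander); origin at the centre of its underside
- powder_box: cardboard carton 70 x 130 x 90 mm tall, to the left (bystander); origin at the centre of its underside
- peg_jar: clear jar, 70 mm across, 90 mm tall, to the right (bystander); origin at the centre of its underside
Not all that is in view belongs to the job. What is meant by the part that bears screen_center is not green or pink, and is the larger of those in its own colour.

How it is judged:
On the way, in this order (a step that is already met when the one before it is completed fails the run):
1. the screen, still plain side up, is drawn out at least 20 mm over the stand's front edge (x of screen_center in the frame of stand below -0.05 m and angle between screen_center's own z axis and vertical below 0.3 rad), for 0.1 s.
2. the screen lies wholly on the stand, ribbed side up, with the bar still open (angle between screen_center's own z axis and vertical above 3.04 rad and x of screen_center in the frame of stand between -0.03 and 0.03 m and y of screen_center in the frame of stand between -0.035 and 0.035 m and z of screen_center in the frame of stand between 0.1 and 0.113 m and angle between the x axis of screen_center and the x axis of stand, either way round below 0.14 rad and value of joint hold_bar above 0.8 rad), for 0.2 s.
3. the bar is swung across into its catch (value of joint hold_bar below 0.05 rad), for 0.2 s.
At the end, for the whole second after the job is handed in: The screen rests flat on the stand's top, ribbed side up (within 0.1 rad), its centre within 30 mm (front-back) and 35 mm (sideways) of the middle of the stand's top and square to it within 0.14 rad, at rest; the hold-down bar is within 0.05 rad of fully closed (angle between screen_center's own z axis and vertical above 3.04 rad and x of screen_center in the frame of stand between -0.03 and 0.03 m and y of screen_center in the frame of stand between -0.035 and 0.035 m and z of screen_center in the frame of stand between 0.1 and 0.113 m and angle between the x axis of screen_center and the x axis of stand, either way round below 0.14 rad and value of joint hold_bar below 0.05 rad and linear speed of screen below 0.02 m/s and contact force between screen and stand above 0.3 N); the robot touches nothing.
It fails at once if the screen is dropped or falls over (faster than 0.9 m/s) (linear speed of screen above 0.9 m/s).
It fails at once if one of the things standing around is shifted more than 40 mm (distance of any of brush, detergent, softener, scoop, coin_dish, powder_box, peg_jar from where it was at the start of the episode above 0.04 m).
It also fails if it takes over 72 s, if anything falls off the work surface, if the arm or the gripper's body presses on something with over 40 N, if the wrist force passes 120 N, or if a joint passes its speed limit or range.

## Working session

There is one attempt and no reset: what is moved stays moved. The work goes in short steps, Python scripts to look and compute and a tool call to move; the robot and the scene stay as the last step left them, time stands still between calls to the robot, and variables do not carry over. Pictures are saved under pics/ and viewed, at most 10 in all, crops included, and the job is handed in when it is done.

Besides the shell and the picture viewer there is one more tool, called after ">>>" in YAML: its name, and indented under it one key for each argument. arm_command: Moves the arm, as the interface text tells. Shifts and turns lie within -1 to 1; 1 stands for 1000 mm of shift or 180 degrees of turn. Its arguments: {"type":"object","properties":{"plan":{"type":"array"},"claw":{"type":"number"},"newtons":{"type":"number"}},"required":["plan"]}

```bash
ls; mkdir -p pics; python3 - <<'E'
from bench import state, viewer, order, manip
import cv2,numpy as np
s=state();print({k:np.round(v,3).tolist() for k,v in s.items()})
ims=[]
for n in("scene","side","wrist"):
    c=viewer.read_camera(n);print(n,c["K"].round(1).tolist(),c["world_from_camera"].round(3).tolist(),c.keys())
    cv2.imwrite(f"pics/{n}0.png",c["color"][:,:,::-1]);np.savez(f"pics/{n}0.npz",**{k:c[k] for k in("color","K","world_from_camera")})
E
```

```text
pics
{'t': 0.0, 'joint_positions': [-1.292, 0.69, -0.195, 1.566, 0.157, 0.903, -0.215], 'dq': [-0.002, 0.0, -0.001, 0.002, -0.001, -0.002, -0.0], 'tau': [-0.0, -53.961, -1.267, -15.855, 0.009, 0.009, -0.0], 'tool_pos': [0.151, 0.606, 0.23], 'tool_rot': [[-0.97, 0.242, -0.0], [0.242, 0.97, -0.002], [-0.0, -0.002, -1.0]], 'wrist_force': [0.294, 0.126, -0.199], 'ft_torque': [0.03, 0.027, -0.04], 'grasp_force': 0.0, 'finger_gap': 0.085}
scene [[379.5, 0.0, 275.0], [0.0, 379.5, 210.0], [0.0, 0.0, 1.0]] [[-0.858, -0.342, 0.383, 0.849], [0.513, -0.541, 0.666, 0.614], [-0.021, 0.768, 0.64, 0.689], [0.0, 0.0, 0.0, 1.0]] dict_keys(['color', 'K', 'world_from_camera'])
side [[392.2, 0.0, 280.8], [0.0, 392.2, 205.4], [0.0, 0.0, 1.0]] [[0.82, 0.278, -0.5, -0.014], [-0.572, 0.4, -0.716, -0.726], [0.0, 0.873, 0.487, 0.609], [0.0, 0.0, 0.0, 1.0]] dict_keys(['color', 'K', 'world_from_camera'])
wrist [[300.8, 0.0, 276.9], [0.0, 300.8, 208.4], [0.0, 0.0, 1.0]] [[0.242, -0.926, -0.291, 0.078], [0.97, 0.23, 0.074, 0.625], [-0.002, -0.3, 0.954, 0.373], [0.0, 0.0, 0.0, 1.0]] dict_keys(['color', 'K', 'world_from_camera'])
```

View pics/scene0.png

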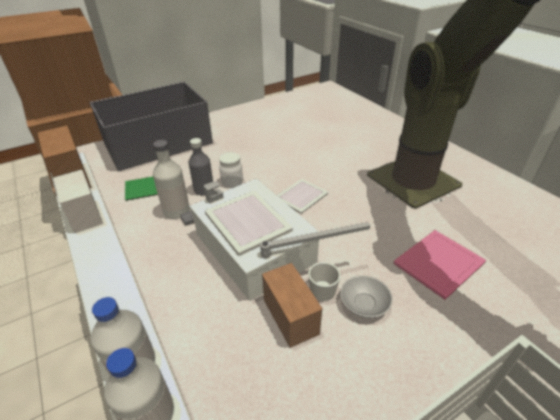

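View pics/side0.png

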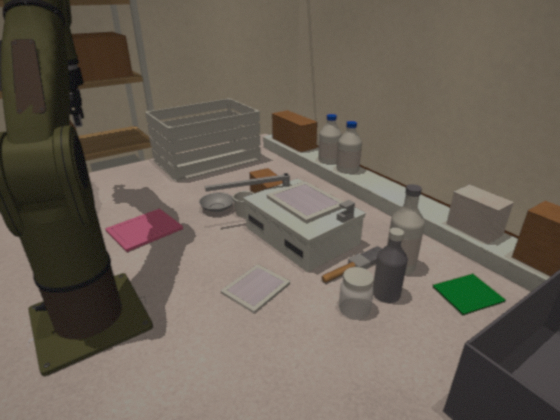

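Candidates for the screen: the white-framed panel on the stand (scene 248,218), a small white-framed panel on the table (303,195), a pink one (440,262) and a green one (140,187). The one on the stand fits: it is not green or pink, and it is the larger of the two white ones. I'll confirm this in an enlarged crop.

```bash
python3 - <<'E'
import cv2,numpy as np
a=cv2.imread("pics/scene0.png")[150:350,170:410];b=cv2.imread("pics/side0.png")[160:320,190:440]
a=cv2.resize(a,(400,333),interpolation=cv2.INTER_CUBIC);b=cv2.resize(b,(400,256),interpolation=cv2.INTER_CUBIC)
a=cv2.imread("pics/scene0.png")[170:300,180:380];b=cv2.imread("pics/side0.png")[165:270,200:400]
a=cv2.resize(a,None,fx=2.5,fy=2.5,interpolation=cv2.INTER_CUBIC);b=cv2.resize(b,None,fx=2.5,fy=2.5,interpolation=cv2.INTER_CUBIC)
cv2.imwrite("pics/crop1.png",np.vstack([a,b]))
E
```

```text
(no output)
```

View pics/crop1.png

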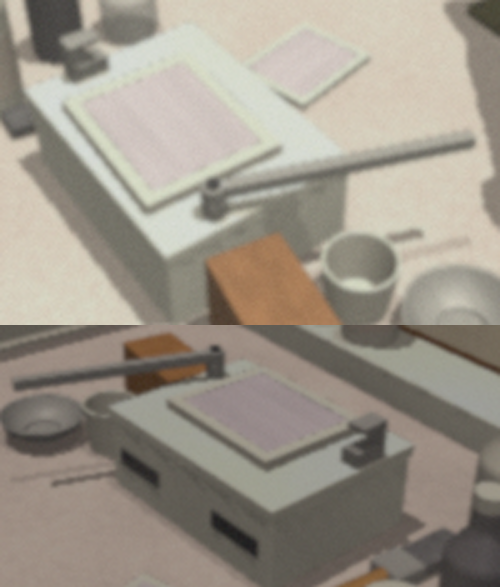

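The crop confirms it. The panel on the stand has a white frame and a plain pinkish sheet, and is clearly larger than the white panel on the table. Scene crop corners: stand (30,92), (190,25), (345,165), (165,255); screen (65,103), (175,55), (282,150), (152,208).

```bash
cat > h.py <<'E'
import numpy as np,cv2
def ray(K,T,uv):
    d=np.linalg.inv(K)@np.array([uv[0],uv[1],1.]);d=T[:3,:3]@np.array([d[0],-d[1],-d[2]]);return T[:3,3],d
def onz(K,T,uv,z):
    o,d=ray(K,T,uv);return o+d*(z-o[2])/d[2]
def proj(K,T,P):
    p=(np.asarray(P)-T[:3,3])@T[:3,:3];return np.array([K[0,0]*p[0]/-p[2]+K[0,2],K[1,1]*-p[1]/-p[2]+K[1,2]])
def kin(P,Q):
    "2D rigid fit: Q=R P+t"
    P=np.array(P);Q=np.array(Q);p=P-P.mean(0);q=Q-Q.mean(0)
    a=np.arctan2((p[:,0]*q[:,1]-p[:,1]*q[:,0]).sum(),(p*q).sum());R=np.array([[np.cos(a),-np.sin(a)],[np.sin(a),np.cos(a)]])
    t=Q.mean(0)-R@P.mean(0);return a,t,np.linalg.norm(Q-(P@R.T+t),axis=1)
E
python3 - <<'E'
from h import *
np.set_printoptions(precision=3,suppress=True)
# order: FL, FR, BR, BL
pts={"scene":dict(st=[(345,165),(190,25),(30,92),(165,255)],sc=[(282,150),(175,55),(65,103),(152,206)],piv=(212,183),tip=(472,136),ca=(82,45)),
"side":dict(st=[(113,408),(272,515),(410,447),(240,362)],sc=[(170,405),(267,465),(358,420),(255,370)],piv=(215,348),tip=(14,381),ca=(365,420))}
ST=[(-.1,.135),(-.1,-.135),(.1,-.135),(.1,.135)];SC=[(-.07,.085),(-.07,-.085),(.07,-.085),(.07,.085)]
rays={}
for n,d in pts.items():
    c=np.load(f"pics/{n}0.npz");K,T=c["K"],c["world_from_camera"]
    f=(lambda p:(180+p[0]/2.5,170+p[1]/2.5)) if n=="scene" else (lambda p:(200+p[0]/2.5,165+(p[1]-325)/2.5))
    Q=[onz(K,T,f(p),.1)[:2] for p in d["st"]];S=[onz(K,T,f(p),.112)[:2] for p in d["sc"]]
    print(n,"stand",kin(ST,Q),np.linalg.norm(np.diff(Q+Q[:1],axis=0),axis=1))
    print(n,"screen",kin(SC,S),np.linalg.norm(np.diff(S+S[:1],axis=0),axis=1))
    print("piv",onz(K,T,f(d["piv"]),.138),"tip",onz(K,T,f(d["tip"]),.127))
E
```

```text
scene stand (np.float64(0.05798718975713571), array([0.562, 0.004]), array([0.008, 0.006, 0.009, 0.009])) [0.265 0.189 0.258 0.186]
scene screen (np.float64(0.058881264936725616), array([0.577, 0.01 ]), array([0.006, 0.009, 0.007, 0.007])) [0.176 0.125 0.165 0.13 ]
piv [0.592 0.121 0.138] tip [0.364 0.182 0.127]
side stand (np.float64(0.07149996258955114), array([ 0.553, -0.012]), array([0.008, 0.003, 0.005, 0.007])) [0.264 0.194 0.263 0.186]
side screen (np.float64(0.09639478025438224), array([ 0.565, -0.007]), array([0.01 , 0.004, 0.008, 0.006])) [0.158 0.136 0.158 0.13 ]
piv [0.587 0.11  0.138] tip [0.369 0.185 0.127]
```

>>> arm_command:
  plan:
    - {"tz":-0.05}
    - {"tz":-0.1}

```text
schema error: expected keys tx, ty, tz, ax, ay, az
```

>>> arm_command:
  plan:
    - {"tx":0,"ty":0,"tz":-0.05,"ax":0,"ay":0,"az":0}
    - {"tx":0,"ty":0,"tz":-0.1,"ax":0,"ay":0,"az":0}
    - {"tx":-0.515,"ty":-0.496,"tz":-0.13,"ax":0,"ay":0,"az":-0.098}
    - {"tx":-0.515,"ty":-0.496,"tz":-0.13,"ax":0,"ay":0,"az":-0.098}
    - {"tx":-0.515,"ty":-0.496,"tz":-0.13,"ax":0,"ay":0,"az":-0.098}
    - {"tx":-0.515,"ty":-0.496,"tz":-0.13,"ax":0,"ay":0,"az":-0.098}
    - {"tx":-0.515,"ty":-0.496,"tz":-0.13,"ax":0,"ay":0,"az":-0.098}
    - {"tx":-0.515,"ty":-0.496,"tz":-0.13,"ax":0,"ay":0,"az":-0.098}
    - {"tx":-0.515,"ty":-0.496,"tz":-0.13,"ax":0,"ay":0,"az":-0.098}
    - {"tx":-0.515,"ty":-0.496,"tz":-0.13,"ax":0,"ay":0,"az":-0.098}
    - {"tx":-0.515,"ty":-0.496,"tz":-0.13,"ax":0,"ay":0,"az":-0.098}
    - {"tx":-0.515,"ty":-0.496,"tz":-0.13,"ax":0,"ay":0,"az":-0.098}
    - {"tx":-0.515,"ty":-0.496,"tz":-0.13,"ax":0,"ay":0,"az":-0.098}
    - {"tx":-0.515,"ty":-0.496,"tz":-0.13,"ax":0,"ay":0,"az":-0.098}
    - {"tx":-0.515,"ty":-0.496,"tz":-0.13,"ax":0,"ay":0,"az":-0.098}
    - {"tx":-0.515,"ty":-0.496,"tz":-0.13,"ax":0,"ay":0,"az":-0.098}
    - {"tx":-0.515,"ty":-0.496,"tz":-0.13,"ax":0,"ay":0,"az":-0.098}
    - {"tx":-0.515,"ty":-0.496,"tz":-0.13,"ax":0,"ay":0,"az":-0.098}
    - {"tx":-0.515,"ty":-0.496,"tz":-0.13,"ax":0,"ay":0,"az":-0.098}
    - {"tx":-0.515,"ty":-0.496,"tz":-0.13,"ax":0,"ay":0,"az":-0.098}

```text
t: 2.15
tool_pos: [0.53, 0.0028, 0.3612]
tool_rot: [[-0.998, -0.067, -0.001], [-0.067, 0.998, 0.001], [0.001, 0.001, -1.0]]
wrist_force: [-1.0, -0.0, 0.8]
finger_gap: 0.0852
grasp_force: 0.0
```

```bash
cat > snap.py <<'E'
import sys,cv2,numpy as np,json
from bench import state,viewer
s=state();open("log.jsonl","a").write(json.dumps({k:np.asarray(v).tolist() for k,v in s.items()})+"\n")
print("t",s["t"],"q",np.round(s["joint_positions"],3),"p",np.round(s["tool_pos"],4),"F",np.round(s["wrist_force"],1),"gap",s["finger_gap"],s["grasp_force"]);print(np.round(s["tool_rot"],3).tolist())
for n in sys.argv[2:]:
    c=viewer.read_camera(n);cv2.imwrite(f"pics/{n}{sys.argv[1]}.png",c["color"][:,:,::-1]);np.savez(f"pics/{n}{sys.argv[1]}.npz",**c)
E
python3 snap.py 1 wrist
```

```text
t 2.15 q [ 0.024  0.419 -0.178  1.658  0.081  1.072  1.46 ] p [0.53   0.0028 0.3612] F [-1.  -0.   0.8] gap 0.08517749765367681 0.0
[[-0.998, -0.067, -0.001], [-0.067, 0.998, 0.001], [0.001, 0.001, -1.0]]
```

View pics/wrist1.png

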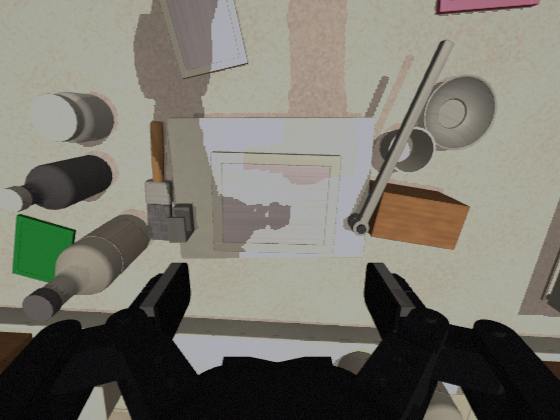

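The wrist view shows the stand top with its front edge at row ~118 (columns 166–372) and its back edge at row ~258. The screen is at about (212,152)–(340,153)–(336,253)–(217,252), the pivot at (359,227), the bar tip at (446,43) and the catch at (180,220).

```bash
python3 - <<'E'
from h import *
import json
np.set_printoptions(precision=3,suppress=True)
c=np.load("pics/wrist1.npz");K,T=c["K"],c["world_from_camera"]
for nm,l,z in(("st",[(372,117),(166,118),(183,258),(363,258)],.1),("sc",[(340,153),(212,152),(217,252),(336,253)],.112)):
    Q=np.array([onz(K,T,p,z)[:2] for p in l]);w=(.1,.135) if nm=="st" else(.07,.085)
    print(nm,Q.tolist(),kin([(-w[0],w[1]),(-w[0],-w[1]),(w[0],-w[1]),(w[0],w[1])],Q))
print(onz(K,T,(359,227),.138),onz(K,T,(446,43),.134))
# SRS model fit
from scipy.optimize import least_squares
D=[dict(joint_positions=[-1.292,.69,-.195,1.566,.157,.903,-.215],tool_pos=[.151,.606,.230],tool_rot=[[-0.97,0.242,0],[0.242,0.97,-0.002],[0,-0.002,-1]])]+[json.loads(x) for x in open("log.jsonl")]
from scipy.spatial.transform import Rotation as Ro
import itertools
def fk(q,s,L,off):
    R=np.eye(3);p=np.array([0,0,L[0]]);ax="zyzyzyz";dl=[0,0,L[1],0,L[2],0,L[3]]
    for i in range(7):
        R=R@Ro.from_euler(ax[i],s[i]*q[i]+(off[0] if i==0 else off[1] if i==6 else 0)).as_matrix();p=p+R@[0,0,dl[i]]
    return R,p
best=[]
for s in itertools.product([1,-1],repeat=4):
    sg=[s[0],1,s[1],1,s[2],1,s[3]]
    def f(v):
        r=[]
        for d in D:
            R,p=fk(d["joint_positions"],sg,v[:4],v[4:]);r+=list((p-d["tool_pos"])*5)+list((R-np.array(d["tool_rot"])).ravel())
        return r
    for o in(0,1.57,3.14,-1.57):
      for o1 in (0,2.6):
        z=least_squares(f,[.33,.35,.35,.25,o1,o]);best.append((z.cost,sg,z.x))
best.sort(key=lambda b:b[0])
for b in best[:4]:print(b)
E
```

```text
st [[0.45034549284287484, 0.12029773731571576], [0.4692784762171146, -0.1436243638613505], [0.6673915238346745, -0.12707135896273355], [0.6496929423261509, 0.1392988968288399]] (np.float64(0.07620404385400069), array([ 0.559, -0.003]), array([0.004, 0.001, 0.003, 0.001]))
sc [[0.49730695311685336, 0.0826162630238713], [0.5070536143283423, -0.08213207268315202], [0.6483372842936651, -0.07464971484271232], [0.6386156528016639, 0.09529709598890247]] (np.float64(0.06348895222650583), array([0.573, 0.005]), array([0.003, 0.002, 0.001, 0.002]))
[0.588 0.114 0.138] [0.368 0.179 0.134]
(np.float64(0.0001417711698609148), [-1, 1, -1, 1, -1, 1, -1], array([-5.036,  0.54 ,  0.352, -5.07 , -0.074,  1.497]))
(np.float64(0.0001417711698610058), [-1, 1, -1, 1, -1, 1, -1], array([-5.036,  0.54 ,  0.352, -5.07 , -0.074,  1.497]))
(np.float64(0.0001417711698700238), [-1, 1, -1, 1, -1, 1, -1], array([-5.036,  0.54 ,  0.352, -5.07 , -0.074,  1.497]))
(np.float64(0.0001417711698704317), [-1, 1, -1, 1, -1, 1, -1], array([-5.036,  0.54 ,  0.352, -5.07 , -0.074,  1.497]))
```

>>> arm_command:
  plan:
    - {"tx":0.049,"ty":0,"tz":0.05,"ax":0,"ay":0,"az":0}
    - {"tx":0.049,"ty":0,"tz":0.1,"ax":0,"ay":0,"az":0}
    - {"tx":0.049,"ty":0,"tz":0.15,"ax":0,"ay":0,"az":0}
    - {"tx":0.049,"ty":0,"tz":0.2,"ax":0,"ay":0,"az":0}
    - {"tx":0.049,"ty":0,"tz":0.236,"ax":0,"ay":0,"az":0}
    - {"tx":0.049,"ty":0,"tz":0.246,"ax":0,"ay":0,"az":0}
    - {"tx":0.049,"ty":0,"tz":0.254,"ax":0,"ay":0,"az":0}
    - {"tx":0.049,"ty":0,"tz":0.257,"ax":0,"ay":0,"az":0}
    - {"tx":0.049,"ty":0,"tz":0.257,"ax":0,"ay":0,"az":0}

```text
t: 3.1
tool_pos: [0.4826, -0.0021, 0.105]
tool_rot: [[-0.998, -0.064, 0.002], [-0.064, 0.998, 0.0], [-0.002, 0.0, -1.0]]
wrist_force: [-0.6, -0.6, 0.6]
finger_gap: 0.0856
grasp_force: 0.0
```

```bash
python3 snap.py 2
```

```text
t 3.1 q [-0.033  0.728 -0.093  2.102  0.199  0.318  1.343] p [ 0.4826 -0.0021  0.105 ] F [-0.6 -0.6  0.6] gap 0.08562991599870909 0.0
[[-0.998, -0.064, 0.002], [-0.064, 0.998, 0.0], [-0.002, 0.0, -1.0]]
```

No contact at TCP z 0.105. I'll keep lowering in small steps.

>>> arm_command:
  plan:
    - {"tx":0,"ty":0,"tz":0.004,"ax":0,"ay":0,"az":0}
    - {"tx":0,"ty":0,"tz":0.007,"ax":0,"ay":0,"az":0}
    - {"tx":0,"ty":0,"tz":0.009,"ax":0,"ay":0,"az":0}
    - {"tx":0,"ty":0,"tz":0.009,"ax":0,"ay":0,"az":0}

```text
t: 3.5
tool_pos: [0.482, -0.0027, 0.0953]
tool_rot: [[-0.998, -0.063, 0.0], [-0.063, 0.998, 0.0], [-0.0, 0.0, -1.0]]
wrist_force: [-0.1, -0.4, -0.3]
finger_gap: 0.0852
grasp_force: 0.0
```

>>> arm_command:
  plan:
    - {"tx":0,"ty":0,"tz":-0.05,"ax":0,"ay":0,"az":0}
    - {"tx":-0.05,"ty":0,"tz":-0.06,"ax":0,"ay":0,"az":0}
    - {"tx":-0.1,"ty":0,"tz":-0.06,"ax":0,"ay":0,"az":0}
    - {"tx":-0.15,"ty":0,"tz":-0.06,"ax":0,"ay":0,"az":0}
    - {"tx":-0.188,"ty":0,"tz":-0.06,"ax":0,"ay":0,"az":0}
    - {"tx":-0.188,"ty":0,"tz":-0.06,"ax":0,"ay":0,"az":0}
    - {"tx":-0.188,"ty":0,"tz":-0.03,"ax":0,"ay":0,"az":0}
    - {"tx":-0.188,"ty":0,"tz":-0.005,"ax":0,"ay":0,"az":0}
    - {"tx":-0.188,"ty":0,"tz":0.004,"ax":0,"ay":0,"az":0}
    - {"tx":-0.188,"ty":0,"tz":0.004,"ax":0,"ay":0,"az":0}

```text
t: 4.5
tool_pos: [0.6678, 0.009, 0.09]
tool_rot: [[-0.998, -0.063, -0.004], [-0.063, 0.998, -0.0], [0.004, -0.0, -1.0]]
wrist_force: [-0.3, 0.2, 0.7]
finger_gap: 0.0854
grasp_force: 0.0
```

>>> arm_command:
  plan:
    - {"tx":0.01,"ty":0,"tz":0,"ax":0,"ay":0,"az":0}
    - {"tx":0.02,"ty":0,"tz":0,"ax":0,"ay":0,"az":0}
    - {"tx":0.03,"ty":0,"tz":0,"ax":0,"ay":0,"az":0}
    - {"tx":0.04,"ty":0,"tz":0,"ax":0,"ay":0,"az":0}
    - {"tx":0.05,"ty":0,"tz":0,"ax":0,"ay":0,"az":0}
    - {"tx":0.06,"ty":0,"tz":0,"ax":0,"ay":0,"az":0}
    - {"tx":0.07,"ty":0,"tz":0,"ax":0,"ay":0,"az":0}
    - {"tx":0.08,"ty":0,"tz":0,"ax":0,"ay":0,"az":0}
    - {"tx":0.09,"ty":0,"tz":0,"ax":0,"ay":0,"az":0}
    - {"tx":0.1,"ty":0,"tz":0,"ax":0,"ay":0,"az":0}
    - {"tx":0.1,"ty":0,"tz":0,"ax":0,"ay":0,"az":0}

```text
t: 5.6
tool_pos: [0.5697, 0.0028, 0.0929]
tool_rot: [[-0.998, -0.063, 0.001], [-0.063, 0.998, -0.0], [-0.001, -0.0, -1.0]]
wrist_force: [0.1, -1.1, -0.3]
finger_gap: 0.0855
grasp_force: 0.0
```

```bash
python3 snap.py 3 wrist
```

```text
t 5.6 q [-0.016  0.815 -0.12   1.849  0.188  0.487  1.369] p [0.5697 0.0028 0.0929] F [ 0.1 -1.1 -0.3] gap 0.08548141106132251 0.0
[[-0.998, -0.063, 0.001], [-0.063, 0.998, -0.0], [-0.001, -0.0, -1.0]]
```

View pics/wrist3.png

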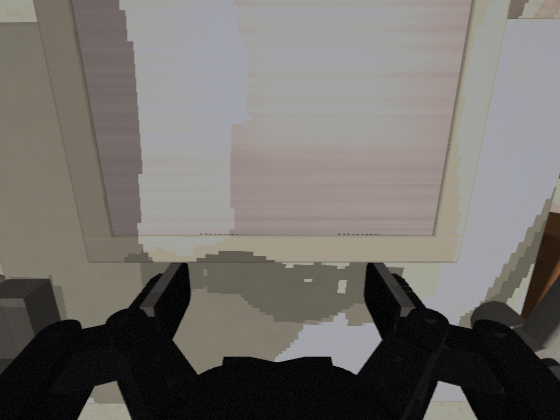

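The screen's back edge is at row 262 (columns 87–457), square between the fingertips, and the overhang is about 40 mm. I'll lift clear and pitch the tool forward, which also gives data for a kinematic model.

>>> arm_command:
  plan:
    - {"tx":0,"ty":0,"tz":-0.05,"ax":0,"ay":0,"az":0}
    - {"tx":0,"ty":0,"tz":-0.1,"ax":0,"ay":0,"az":0}
    - {"tx":0.05,"ty":0,"tz":-0.25,"ax":0,"ay":-0.3,"az":0}
    - {"tx":0.05,"ty":0,"tz":-0.25,"ax":0,"ay":-0.3,"az":0}
    - {"tx":0.05,"ty":0,"tz":-0.25,"ax":0,"ay":-0.3,"az":0}
    - {"tx":0.05,"ty":0,"tz":-0.25,"ax":0,"ay":-0.3,"az":0}
    - {"tx":0.05,"ty":0,"tz":-0.25,"ax":0,"ay":-0.3,"az":0}
    - {"tx":0.05,"ty":0,"tz":-0.25,"ax":0,"ay":-0.3,"az":0}
    - {"tx":0.05,"ty":0,"tz":-0.25,"ax":0,"ay":-0.3,"az":0}

```text
t: 6.55
tool_pos: [0.4981, -0.0116, 0.3225]
tool_rot: [[-0.859, -0.051, 0.509], [-0.062, 0.998, -0.004], [-0.508, -0.035, -0.861]]
wrist_force: [0.1, 0.4, -0.4]
finger_gap: 0.0856
grasp_force: 0.0
```

```bash
python3 snap.py 4 scene; cat > fit.py <<'E'
import numpy as np,json
from scipy.optimize import least_squares
from scipy.spatial.transform import Rotation as Ro
S=[-1,1,-1,1,-1,1,-1]
# params: heights L0..L3, off0, off6, x-offsets at joints 2,4,6 (elbow-style), y-offset
def fk(q,v):
    R=np.eye(3);p=np.zeros(3)
    off=[v[4],0,0,0,0,0,v[5]]
    post=[[v[6],v[12],v[0]],[0,v[11],0],[v[7],v[9],v[1]],[v[8],0,0],[v[10],0,v[2]],[v[13],0,0],[0,0,v[3]]]
    for i,a in enumerate("zyzyzyz"):
        R=R@Ro.from_euler(a,S[i]*q[i]+off[i]).as_matrix();p=p+R@np.array(post[i])
    return R,p
def load():
    D=[dict(joint_positions=[-1.292,.69,-.195,1.566,.157,.903,-.215],tool_pos=[.151,.606,.230],tool_rot=[[-0.97,0.242,0],[0.242,0.97,-0.002],[0,-0.002,-1]])]
    return D+[json.loads(x) for x in open("log.jsonl")]
def fit():
    D=load();v0=np.array([.3,.35,.35,.25,0,1.57]+[0]*8)
    def f(v):
        r=[]
        for d in D:
            R,p=fk(d["joint_positions"],v);r+=list((p-d["tool_pos"])*100)+list((R-np.array(d["tool_rot"])).ravel()*30)
        return np.r_[r,(v-v0)[:4]*.5,v[6:]*2]
    z=least_squares(f,v0);return z.x,z.cost,f(z.x)
if __name__=="__main__":
    np.set_printoptions(precision=3,suppress=True)
    v,c,r=fit();print(v,c);print(np.abs(r).reshape(-1)[:12*len(load())].reshape(-1,12)[:,:3].max()/100)
E
python3 fit.py
```

```text
t 6.55 q [ 0.062  0.24  -0.218  2.302  1.037  0.144  0.498] p [ 0.4981 -0.0116  0.3225] F [ 0.1  0.4 -0.4] gap 0.08559765332593586 0.0
[[-0.859, -0.051, 0.509], [-0.062, 0.998, -0.004], [-0.508, -0.035, -0.861]]
[ 0.348  0.565  0.344  0.335  0.     1.571  0.     0.001  0.002 -0.027
 -0.001 -0.009 -0.009  0.001] 0.009920781536099179
0.00021394129960143615
```

```bash
cat > ik.py <<'E'
from fit import *
lo=np.array([-3.01,-.46,-1.47,.13,-1,.04,-2.66]);hi=np.array([3.01,2.08,1.51,2.56,4.14,2.09,2.66])
V=fit()[0]
def err(q,R,p):
    r,x=fk(q,V);return np.r_[(x-p)*10,Ro.from_matrix(R@r.T).as_rotvec()*3]
def ik(R,p,seed):
    z=least_squares(lambda q:np.r_[err(q,R,p),.01*(q-seed)],np.clip(seed,lo+.01,hi-.01),bounds=(lo,hi));return z.x,np.linalg.norm(err(z.x,R,p))
def tool(al,roll,pitch=0):
    "tool z horizontal along al (pitched down), y vertical: roll=+1 -> y up, -1 -> y down"
    z=np.array([np.cos(al)*np.cos(pitch),np.sin(al)*np.cos(pitch),-np.sin(pitch)])
    y=np.array([0,0,1.])*roll;y=y-z*(y@z);y/=np.linalg.norm(y);return np.c_[np.cross(y,z),y,z]
E
python3 - <<'E'
from ik import *
np.set_printoptions(precision=2,suppress=True)
q0=np.array(load()[-1]["joint_positions"]);rng=np.random.default_rng(0)
seeds=[q0]+[rng.uniform(lo,hi) for _ in range(40)]
for al in(.6,.75,.9,1.1,-.6,-.75,-.9,-1.1):
  for roll in(1,-1):
    for pitch in(0,.2):
      p=np.array([.445,-.045*np.sign(al),.106])
      b=[x for x in(ik(tool(al,roll,pitch),p,s) for s in seeds) if x[1]<.02]
      b.sort(key=lambda x:np.abs(x[0]-q0).max())
      print(al,roll,pitch,len(b),b[0][0] if b else "")
E
```

```text
0.6 1 0 13 [ 1.66  2.08 -1.22  2.4   3.03  0.25 -0.86]
0.6 1 0.2 12 [ 1.55  1.99 -1.37  2.52  2.7   0.56 -0.72]
0.6 -1 0 15 [ 1.66  2.08 -1.22  2.4   3.04  0.25  2.28]
0.6 -1 0.2 17 [ 1.55  1.97 -1.35  2.52  2.74  0.55  2.38]
0.75 1 0 6 [ 1.63  1.99 -1.22  2.29  1.48  0.04  0.63]
0.75 1 0.2 12 [ 1.54  1.84 -1.27  2.39  2.59  0.25 -0.63]
0.75 -1 0 1 [ 1.63  1.99 -1.22  2.29  1.46  0.04 -2.49]
0.75 -1 0.2 11 [ 1.52  1.81 -1.23  2.39  2.82  0.23  2.28]
0.9 1 0 14 [ 1.57  1.9  -1.19  2.17  0.01  0.23  2.06]
0.9 1 0.2 13 [ 1.48  1.71 -1.17  2.27  0.23  0.05  1.72]
0.9 -1 0 12 [ 1.54  1.86 -1.14  2.17 -0.32  0.24 -0.75]
0.9 -1 0.2 12 [ 1.48  1.7  -1.15  2.27 -0.31  0.05 -0.88]
1.1 1 0 14 [ 1.49  1.84 -1.21  2.01  0.04  0.52  1.98]
1.1 1 0.2 14 [ 1.43  1.67 -1.19  2.1   0.13  0.37  1.82]
1.1 -1 0 13 [ 1.41  1.72 -1.04  2.01 -0.38  0.54 -0.72]
1.1 -1 0.2 13 [ 1.38  1.58 -1.06  2.1  -0.32  0.37 -0.87]
-0.6 1 0 17 [-1.44  1.78  0.45  2.45  1.68  0.87  2.12]
-0.6 1 0.2 17 [-1.16  1.54  0.12  2.56  1.73  1.24  2.15]
-0.6 -1 0 23 [-1.06  1.64 -0.05  2.44  1.48  1.53 -0.93]
-0.6 -1 0.2 25 [-0.96  1.51 -0.18  2.55  1.59  1.56 -0.92]
-0.75 1 0 15 [-1.72  2.03  1.    2.35  1.68  0.04  2.32]
-0.75 1 0.2 16 [-1.53  1.72  0.8   2.45  2.1   0.36  1.98]
-0.75 -1 0 25 [-1.07  1.54  0.    2.32  1.38  1.4  -0.71]
-0.75 -1 0.2 25 [-1.04  1.42 -0.02  2.43  1.52  1.29 -0.72]
-0.9 1 0 32 [-1.72  2.08  1.17  2.23 -0.74  0.29 -1.46]
-0.9 1 0.2 30 [-1.6   1.81  1.05  2.33 -0.74  0.06 -1.38]
-0.9 -1 0 23 [-1.1   1.49  0.1   2.21  1.25  1.27 -0.48]
-0.9 -1 0.2 24 [-1.04  1.35  0.05  2.3   1.37  1.18 -0.5 ]
-1.1 1 0 34 [-1.64  2.08  1.3   2.07 -0.61  0.61 -1.52]
-1.1 1 0.2 31 [-1.58  1.91  1.28  2.16 -0.79  0.49 -1.28]
-1.1 -1 0 21 [-1.1   1.45  0.21  2.05  1.03  1.21 -0.19]
-1.1 -1 0.2 23 [-1.02  1.3   0.1   2.13  1.14  1.15 -0.23]
```

```bash
cat > sim.py <<'E'
from ik import *
from scipy.spatial.transform import Slerp
def run(q,wps,n=12,verbose=True):
    R,p=fk(q,V);tot=0;out=[]
    for R2,p2,nm in wps:
        sl=Slerp([0,1],Ro.from_matrix([R,R2]));m=0;dq=0
        for a in np.linspace(0,1,n+1)[1:]:
            q2,e=ik(sl(a).as_matrix(),p+(p2-p)*a,q);dq=max(dq,np.abs(q2-q).max());q=q2;m=max(m,e)
        R,p=R2,p2;tot+=m
        out.append((nm,round(m,3),round(dq,2),q.round(2).tolist()))
    if verbose:
        for o in out:print(*o)
    return q,tot
E
python3 - <<'E'
from sim import *
from h import onz
np.set_printoptions(precision=3,suppress=True)
c=np.load("pics/wrist1.npz")
for n,uv,z in(("scoop",(410,148),.06),("dish",(460,113),.03),("boxtopFL",(466,207),.09),("boxFR",(385,182),.09),("jar",(60,117),.09),("brushfront",(157,123),.015),("decoyFL",(232,0),.01),("decoyBL",(247,65),.01),("decoyBR",(183,76),.01),("soft",(10,198),.17)):
    print(n,onz(c["K"],c["world_from_camera"],uv,z)[:2])
q0=np.array(load()[-1]["joint_positions"])
air=np.array([.5,.0,.38])
for first in(-1,1):
  for r in(1,-1):
    a1=-.75 if first<0 else .9; a2=.9 if first<0 else -.75
    for mid in (1,-1):
      # mid roll: tool y horizontal
      T1=tool(a1,r);T2=tool(a2,-r);Rm=tool(0,r)@Ro.from_euler('z',mid*np.pi/2).as_matrix()
      w=[(tool(first*.9,r,.6),np.array([.45,-.1*first,.35]),"up1"),(T1,np.array([.40,-.1*first,.2]),"pre1"),(T1,np.array([.445,-.045*first,.106]),"g"),(T1,np.array([.45,-.1*first,.35]),"lift"),(Rm,air,"mid"),(T2,np.array([.45,.1*first,.3]),"air2"),(T2,np.array([.445,.045*first,.106]),"place")]
      print("first",first,"roll",r,"mid",mid);run(q0,w,8)
E
```

```text
scoop [0.489 0.195]
dish [0.435 0.273]
boxtopFL [0.564 0.279]
boxFR [0.536 0.156]
jar [ 0.478 -0.286]
brushfront [ 0.481 -0.188]
decoyFL [ 0.306 -0.075]
decoyBL [ 0.388 -0.051]
decoyBR [ 0.41  -0.147]
soft [ 0.567 -0.302]
first -1 roll 1 mid 1
up1 0.0 1.16 [-0.93, 0.49, -0.04, 2.19, 1.05, 1.18, -2.66]
pre1 0.0 0.58 [-1.82, 1.8, 1.09, 2.42, 0.57, 0.14, -2.66]
g 0.049 0.04 [-1.73, 2.04, 1.01, 2.33, 0.38, 0.04, -2.66]
lift 0.115 0.08 [-1.69, 1.59, 1.49, 2.43, 1.01, 0.04, -2.66]
mid 2.304 1.01 [-1.2, -0.33, 1.12, 2.34, 1.35, 0.04, -2.66]
air2 2.402 1.89 [-1.19, -0.46, 1.51, 2.39, -1.0, 0.5, -1.11]
place 3.544 0.05 [-1.47, -0.46, 1.51, 2.56, -1.0, 0.12, -1.22]
first -1 roll 1 mid -1
up1 0.0 1.16 [-0.93, 0.49, -0.04, 2.19, 1.05, 1.18, -2.66]
pre1 0.0 0.58 [-1.82, 1.8, 1.09, 2.42, 0.57, 0.14, -2.66]
g 0.049 0.04 [-1.73, 2.04, 1.01, 2.33, 0.38, 0.04, -2.66]
lift 0.115 0.08 [-1.69, 1.59, 1.49, 2.43, 1.01, 0.04, -2.66]
mid 1.362 2.06 [0.68, 0.66, -1.47, 2.56, 2.34, 1.38, -0.75]
air2 1.277 1.1 [1.57, 1.55, -1.47, 2.39, 4.14, 0.07, 0.63]
place 0.383 0.06 [1.53, 1.87, -1.18, 2.3, 4.14, 0.04, 1.06
[... 1901 characters left out ...]
1.18, 2.3, 4.14, 0.04, 1.06]
lift 0.505 0.09 [1.55, 1.41, -1.47, 2.43, 4.14, 0.2, 0.53]
mid 1.359 1.06 [0.68, 0.66, -1.47, 2.56, 2.34, 1.38, -0.75]
air2 1.369 1.96 [-1.7, 1.68, 1.39, 2.42, 0.88, 0.04, -2.66]
place 0.085 0.07 [-1.73, 2.04, 1.01, 2.33, 0.38, 0.04, -2.66]
first 1 roll -1 mid -1
up1 0.617 0.9 [1.49, 0.86, -1.42, 2.39, 4.14, 0.04, 0.23]
pre1 0.514 0.11 [1.66, 1.7, -1.3, 2.43, 4.14, 0.04, 0.86]
g 0.48 0.03 [1.53, 1.87, -1.18, 2.3, 4.14, 0.04, 1.06]
lift 0.505 0.09 [1.55, 1.41, -1.47, 2.43, 4.14, 0.2, 0.53]
mid 1.359 0.76 [0.68, 0.66, -1.47, 2.56, 2.34, 1.38, 2.39]
air2 1.219 0.7 [-0.71, 1.15, -0.71, 2.39, 1.12, 2.09, 2.66]
place 0.0 0.06 [-0.68, 1.6, -0.53, 2.31, 1.31, 2.06, 2.35]
```

```bash
python3 - <<'E'
from sim import *
from h import onz
np.set_printoptions(precision=3,suppress=True)
c=np.load("pics/wrist3.npz");print([onz(c["K"],c["world_from_camera"],uv,.112)[:2] for uv in((87,262),(457,262))])
q0=np.array(load()[-1]["joint_positions"])
def down(az):
    y=np.array([np.cos(az),np.sin(az),0]);z=np.array([0,0,-1.]);return np.c_[np.cross(y,z),y,z]
A=np.array
for a1,a2 in((-.7,.9),(-.7,.7),(-.8,.8)):
  T1=tool(a1,-1);T2=tool(a2,1)
  # plain normal=-y; after pitch-down faces a1 -> y at a1+pi ; at right y faces a2 (normal a2+pi)
  d1=down(a1+np.pi);d2=down(a2);
  w=[(tool(a1,-1,.8),A([.42,.13,.32]),"up1"),(T1,A([.38,.11,.2]),"pre"),(T1,A([.395,.08,.106]),"pre2"),(T1,A([.445,.045,.106]),"g"),(T1,A([.43,.06,.25]),"lift"),
  (tool(a1,-1,.8),A([.45,.05,.35]),"tilt"),(d1,A([.52,.0,.37]),"down1"),(d2,A([.52,0,.37]),"down2"),(tool(a2,1,.8),A([.45,-.05,.37]),"tilt2"),(T2,A([.45,-.06,.25]),"over"),(T2,A([.455,-.045,.11]),"place")]
  print(a1,a2);run(q0,w,8)
E
```

```text
[array([ 0.564, -0.084]), array([0.553, 0.084])]
-0.7 0.9
up1 0.0 0.13 [-0.7, 0.41, -0.4, 2.28, 1.1, 1.08, 0.51]
pre 0.0 0.2 [-1.22, 1.33, -0.18, 2.43, 1.15, 1.48, -0.63]
pre2 0.0 0.03 [-1.16, 1.56, -0.14, 2.35, 1.26, 1.46, -0.77]
g 0.0 0.02 [-1.05, 1.57, -0.05, 2.36, 1.41, 1.48, -0.79]
lift 0.0 0.04 [-1.1, 1.26, -0.07, 2.55, 1.33, 1.47, -0.66]
tilt 0.021 0.71 [0.14, 0.63, -1.47, 2.29, 1.2, 1.63, 0.48]
down1 0.0 0.17 [0.66, 0.74, -1.47, 1.64, 0.74, 1.45, 1.56]
down2 0.0 0.16 [0.54, 0.55, -1.05, 1.65, 0.5, 1.24, 0.28]
tilt2 0.0 0.19 [1.42, 0.66, -1.47, 2.14, 0.04, 0.46, 1.01]
over 0.0 0.15 [1.55, 1.7, -1.47, 2.29, 0.21, 0.15, 1.52]
place 0.0 0.03 [1.57, 1.94, -1.27, 2.16, 0.36, 0.25, 1.68]
-0.7 0.7
up1 0.0 0.13 [-0.7, 0.41, -0.4, 2.28, 1.1, 1.08, 0.51]
pre 0.0 0.2 [-1.22, 1.33, -0.18, 2.43, 1.15, 1.48, -0.63]
pre2 0.0 0.03 [-1.16, 1.56, -0.14, 2.35, 1.26, 1.46, -0.77]
g 0.0 0.02 [-1.05, 1.57, -0.05, 2.36, 1.41, 1.48, -0.79]
lift 0.0 0.04 [-1.1, 1.26, -0.07, 2.55, 1.33, 1.47, -0.66]
tilt 0.021 0.71 [0.14, 0.63, -1.47, 2.29, 1.2, 1.63, 0.48]
down1 0.0 0.17 [0.66, 0.74, -1.47, 1.64, 0.74
[... 205 characters left out ...]
.05 [1.62, 1.98, -1.2, 2.26, -0.54, 0.04, 2.66]
-0.8 0.8
up1 0.0 0.14 [-0.7, 0.43, -0.4, 2.22, 1.03, 1.13, 0.5]
pre 0.0 0.18 [-1.19, 1.29, -0.16, 2.34, 1.09, 1.48, -0.51]
pre2 0.0 0.03 [-1.14, 1.51, -0.12, 2.27, 1.2, 1.44, -0.64]
g 0.0 0.02 [-1.03, 1.52, -0.04, 2.28, 1.34, 1.45, -0.65]
lift 0.0 0.04 [-1.08, 1.2, -0.06, 2.45, 1.26, 1.46, -0.51]
tilt 0.0 0.21 [-0.62, 0.32, -0.2, 2.26, 1.09, 0.99, 0.69]
down1 0.0 0.21 [0.16, 0.41, -0.37, 1.66, 0.16, 1.1, 2.08]
down2 0.0 0.17 [-0.1, 0.39, 0.02, 1.68, -0.01, 1.07, 0.72]
tilt2 0.0 0.42 [1.04, 0.34, -0.71, 2.21, -1.0, 0.6, 2.03]
over 0.172 0.38 [1.56, 1.68, -1.42, 2.35, -0.9, 0.04, 2.66]
place 0.076 0.04 [1.57, 1.91, -1.18, 2.24, -0.58, 0.08, 2.66]
```

```bash
cat > go.py <<'E'
from sim import *
from bench import state
def down(az):
    y=np.array([np.cos(az),np.sin(az),0]);z=np.array([0,0,-1.]);return np.c_[np.cross(y,z),y,z]
def delta(R0,p0,R,p):
    w=Ro.from_matrix(R0.T@R).as_rotvec()/np.pi;d=R0.T@(np.asarray(p)-p0)
    print("t",d.round(3),"a",w.round(3),"rows>=",np.ceil(max(np.linalg.norm(d)/.05,np.linalg.norm(w)*180/8.59)))
def deltas(*tg):
    "each from the present pose"
    s=state();R0=np.array(s["tool_rot"]);U,_,Vt=np.linalg.svd(R0);R0=U@Vt;p0=np.array(s["tool_pos"])
    print("now",round(s["t"],2),p0.round(3),np.round(s["joint_positions"],2),np.round(s["wrist_force"],1),s["finger_gap"],s["grasp_force"])
    for R,p in tg:delta(R0,p0,R,p)
E
python3 -c "
from go import *
deltas((tool(-.8,-1,.8),[.42,.13,.32]))"
```

```text
now 6.6 [ 0.498 -0.012  0.322] [ 0.06  0.24 -0.22  2.3   1.05  0.14  0.49] [-0.5 -0.6 -0.4] 0.08509730405258405 0.0
t [ 0.06   0.146 -0.038] a [ 0.159  0.064 -0.266] rows>= 7.0
```

>>> arm_command:
  plan:
    - {"tx":0.06,"ty":0.146,"tz":-0.038,"ax":0.159,"ay":0.064,"az":-0.266}
    - {"tx":0.06,"ty":0.146,"tz":-0.038,"ax":0.159,"ay":0.064,"az":-0.266}
    - {"tx":0.06,"ty":0.146,"tz":-0.038,"ax":0.159,"ay":0.064,"az":-0.266}
    - {"tx":0.06,"ty":0.146,"tz":-0.038,"ax":0.159,"ay":0.064,"az":-0.266}
    - {"tx":0.06,"ty":0.146,"tz":-0.038,"ax":0.159,"ay":0.064,"az":-0.266}
    - {"tx":0.06,"ty":0.146,"tz":-0.038,"ax":0.159,"ay":0.064,"az":-0.266}
    - {"tx":0.06,"ty":0.146,"tz":-0.038,"ax":0.159,"ay":0.064,"az":-0.266}
    - {"tx":0.06,"ty":0.146,"tz":-0.038,"ax":0.159,"ay":0.064,"az":-0.266}
    - {"tx":0.06,"ty":0.146,"tz":-0.038,"ax":0.159,"ay":0.064,"az":-0.266}
    - {"tx":0.06,"ty":0.146,"tz":-0.038,"ax":0.159,"ay":0.064,"az":-0.266}
  claw: 0.4

```text
t: 7.6
tool_pos: [0.4193, 0.1299, 0.3193]
tool_rot: [[-0.719, -0.499, 0.483], [-0.695, 0.519, -0.499], [-0.001, -0.694, -0.72]]
wrist_force: [-0.5, -0.5, 0.5]
finger_gap: 0.0513
grasp_force: 0.0
```

```bash
python3 snap.py 5; python3 fit.py; python3 -c "
from go import *
deltas((tool(-.8,-1,.8),[.42,.13,.32]),(tool(-.8,-1,0),[.36,.13,.2]))"
```

```text
t 7.6 q [-0.758  0.423 -0.304  2.223  1.012  1.092  0.524] p [0.4193 0.1299 0.3193] F [-0.5 -0.5  0.5] gap 0.05127873024238034 0.0
[[-0.719, -0.499, 0.483], [-0.695, 0.519, -0.499], [-0.001, -0.694, -0.72]]
[ 0.347  0.564  0.344  0.334  0.     1.571 -0.     0.001  0.001 -0.029
 -0.    -0.008 -0.008  0.   ] 0.010031212378951904
0.00020770243869769334
now 7.6 [0.419 0.13  0.319] [-0.76  0.42 -0.3   2.22  1.01  1.09  0.52] [-0.5 -0.5  0.5] 0.05127873024238034 0.0
t [-0.001 -0.001 -0.   ] a [ 0.001 -0.    -0.001] rows>= 1.0
t [0.043 0.113 0.057] a [ 0.256 -0.001 -0.001] rows>= 6.0
```

```bash
python3 -c "
from go import *
T=tool(-.8,-1)
deltas((tool(-.8,-1,.3),[.375,.07,.25]),(T,[.393,.05,.2]),(T,[.393,.05,.106]))
run(np.array(state()['joint_positions']),[(T,[.393,.05,.106],'a'),(T,[.445,.03,.106],'g')])"
```

```text
now 7.6 [0.419 0.13  0.319] [-0.76  0.42 -0.3   2.22  1.01  1.09  0.52] [-0.5 -0.5  0.5] 0.05127873024238034 0.0
t [0.074 0.039 0.058] a [ 0.16  -0.001 -0.001] rows>= 4.0
t [0.075 0.055 0.113] a [ 0.256 -0.001 -0.001] rows>= 6.0
t [0.075 0.12  0.181] a [ 0.256 -0.001 -0.001] rows>= 6.0Traceback (most recent call last):
  File "<string>", line 5, in <module>
    run(np.array(state()['joint_positions']),[(T,[.393,.05,.106],'a'),(T,[.445,.03,.106],'g')])
    ~~~^^^^^^^^^^^^^^^^^^^^^^^^^^^^^^^^^^^^^^^^^^^^^^^^^^^^^^^^^^^^^^^^^^^^^^^^^^^^^^^^^^^^^^^^
  File "sim.py", line 8, in run
    q2,e=ik(sl(a).as_matrix(),p+(p2-p)*a,q);dq=max(dq,np.abs(q2-q).max());q=q2;m=max(m,e)
                                 ~~^~
TypeError: unsupported operand type(s) for -: 'list' and 'list'
```

>>> arm_command:
  plan:
    - {"tx":0.074,"ty":0.039,"tz":0.058,"ax":0.16,"ay":0,"az":0}
    - {"tx":0.074,"ty":0.039,"tz":0.058,"ax":0.16,"ay":0,"az":0}
    - {"tx":0.074,"ty":0.039,"tz":0.058,"ax":0.16,"ay":0,"az":0}
    - {"tx":0.074,"ty":0.039,"tz":0.058,"ax":0.16,"ay":0,"az":0}
    - {"tx":0.075,"ty":0.055,"tz":0.113,"ax":0.256,"ay":0,"az":0}
    - {"tx":0.075,"ty":0.055,"tz":0.113,"ax":0.256,"ay":0,"az":0}
    - {"tx":0.075,"ty":0.055,"tz":0.113,"ax":0.256,"ay":0,"az":0}
    - {"tx":0.075,"ty":0.055,"tz":0.113,"ax":0.256,"ay":0,"az":0}
    - {"tx":0.075,"ty":0.08,"tz":0.139,"ax":0.256,"ay":0,"az":0}
    - {"tx":0.075,"ty":0.1,"tz":0.16,"ax":0.256,"ay":0,"az":0}
    - {"tx":0.075,"ty":0.12,"tz":0.181,"ax":0.256,"ay":0,"az":0}
    - {"tx":0.075,"ty":0.12,"tz":0.181,"ax":0.256,"ay":0,"az":0}
    - {"tx":0.075,"ty":0.12,"tz":0.181,"ax":0.256,"ay":0,"az":0}

```text
t: 8.9
tool_pos: [0.3938, 0.0502, 0.1084]
tool_rot: [[-0.719, 0.003, 0.695], [-0.695, 0.001, -0.719], [-0.003, -1.0, 0.001]]
wrist_force: [1.3, -0.3, 0.6]
finger_gap: 0.0514
grasp_force: 0.0
```

```bash
python3 snap.py 6 scene side; python3 -c "
from go import *
T=tool(-.8,-1)
deltas((T,[.393,.05,.106]),(T,[.445,.03,.106]))"
```

```text
t 8.9 q [-1.062  1.539 -0.183  2.338  1.228  1.503 -0.754] p [0.3938 0.0502 0.1084] F [ 1.3 -0.3  0.6] gap 0.051437936623865754 0.0
[[-0.719, 0.003, 0.695], [-0.695, 0.001, -0.719], [-0.003, -1.0, 0.001]]
now 9.0 [0.394 0.05  0.108] [-1.06  1.54 -0.18  2.34  1.23  1.5  -0.75] [0.2 0.1 0.2] 0.05124132195166797 0.0
t [ 0.001  0.002 -0.   ] a [-0.    -0.    -0.001] rows>= 1.0
t [-0.023  0.003  0.05 ] a [-0.    -0.    -0.001] rows>= 2.0
```

View pics/scene6.png

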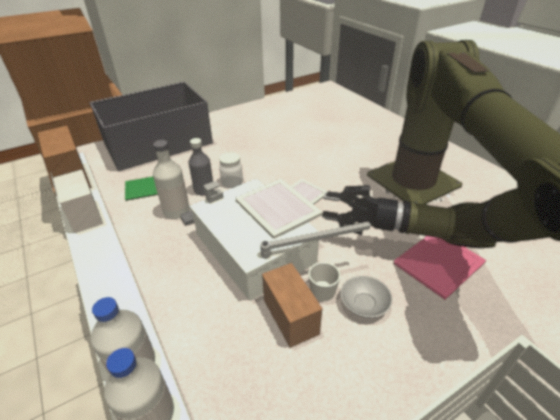

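The scene shows the screen sticking out over the front edge at about (280,205). The open gripper is in front of it at about (340,200), and the bar (260–365, 230–245) is clear of the gripper.

>>> arm_command:
  plan:
    - {"tx":-0.01,"ty":0.001,"tz":0.02,"ax":0,"ay":0,"az":0}
    - {"tx":-0.022,"ty":0.001,"tz":0.046,"ax":0,"ay":0,"az":0}
    - {"tx":-0.022,"ty":0.001,"tz":0.046,"ax":0,"ay":0,"az":0}

```text
t: 9.3
tool_pos: [0.4429, 0.0307, 0.108]
tool_rot: [[-0.72, 0.006, 0.694], [-0.694, -0.002, -0.72], [-0.003, -1.0, 0.005]]
wrist_force: [-0.1, -0.5, 0.3]
finger_gap: 0.0512
grasp_force: 0.0
```

>>> arm_command:
  plan:
    - {"tx":0,"ty":0,"tz":0,"ax":0,"ay":0,"az":0}
    - {"tx":0,"ty":0,"tz":0,"ax":0,"ay":0,"az":0}
    - {"tx":0,"ty":0,"tz":0,"ax":0,"ay":0,"az":0}
    - {"tx":0,"ty":0,"tz":0,"ax":0,"ay":0,"az":0}
    - {"tx":0,"ty":0,"tz":0,"ax":0,"ay":0,"az":0}
    - {"tx":0,"ty":0,"tz":0,"ax":0,"ay":0,"az":0}
    - {"tx":0,"ty":0,"tz":0,"ax":0,"ay":0,"az":0}
  claw: 1
  newtons: 80

```text
t: 10.0
tool_pos: [0.4408, 0.0329, 0.1058]
tool_rot: [[-0.717, 0.003, 0.697], [-0.697, -0.003, -0.717], [0.0, -1.0, 0.004]]
wrist_force: [-3.7, 3.1, 5.3]
finger_gap: 0.011
grasp_force: 78.6
```

```bash
python3 -c "
from go import *
A=np.array;T=tool(-.8,-1)
deltas((T,[.41,.06,.25]),(tool(-.8,-1,.8),[.45,.05,.35]),(down(-.8+np.pi),[.52,0,.4]))"
```

```text
now 10.0 [0.441 0.033 0.106] [-0.97  1.53 -0.11  2.31  1.34  1.53 -0.7 ] [-3.7  3.1  5.3] 0.010967823354922778 78.58713269233704
t [ 0.003 -0.144 -0.04 ] a [-0.001  0.     0.   ] rows>= 3.0
t [-0.018 -0.244 -0.005] a [-0.256  0.     0.   ] rows>= 6.0
t [-0.034 -0.294  0.08 ] a [-0.501  0.     0.   ] rows>= 11.0
```

>>> arm_command:
  plan:
    - {"tx":0,"ty":-0.02,"tz":-0.005,"ax":0,"ay":0,"az":0}
    - {"tx":0.001,"ty":-0.05,"tz":-0.015,"ax":0,"ay":0,"az":0}
    - {"tx":0.002,"ty":-0.08,"tz":-0.025,"ax":0,"ay":0,"az":0}
    - {"tx":0.003,"ty":-0.11,"tz":-0.035,"ax":0,"ay":0,"az":0}
    - {"tx":0.003,"ty":-0.144,"tz":-0.04,"ax":0,"ay":0,"az":0}
    - {"tx":0,"ty":-0.16,"tz":-0.036,"ax":-0.036,"ay":0,"az":0}
    - {"tx":-0.004,"ty":-0.177,"tz":-0.03,"ax":-0.072,"ay":0,"az":0}
    - {"tx":-0.008,"ty":-0.194,"tz":-0.022,"ax":-0.108,"ay":0,"az":0}
    - {"tx":-0.012,"ty":-0.21,"tz":-0.015,"ax":-0.144,"ay":0,"az":0}
    - {"tx":-0.015,"ty":-0.228,"tz":-0.01,"ax":-0.18,"ay":0,"az":0}
    - {"tx":-0.018,"ty":-0.244,"tz":-0.005,"ax":-0.216,"ay":0,"az":0}
    - {"tx":-0.018,"ty":-0.244,"tz":-0.005,"ax":-0.256,"ay":0,"az":0}
    - {"tx":-0.018,"ty":-0.244,"tz":-0.005,"ax":-0.256,"ay":0,"az":0}

```text
t: 11.3
tool_pos: [0.4508, 0.0466, 0.351]
tool_rot: [[-0.722, -0.494, 0.485], [-0.692, 0.523, -0.498], [-0.007, -0.695, -0.719]]
wrist_force: [0.5, -0.5, -2.6]
finger_gap: 0.0109
grasp_force: 79.9
```

```bash
python3 snap.py 7 scene; python3 -c "
from go import *
A=np.array
deltas((down(-.8+np.pi),[.52,0,.4]),(down(-1.65+np.pi),[.52,0,.4]))
a2=.936
run(A(state()['joint_positions']),[(down(-.8+np.pi),A([.52,0,.4]),'d1'),(down(a2),A([.52,0,.4]),'d2'),(tool(a2,1,.8),A([.45,-.05,.37]),'tilt2'),(tool(a2,1),A([.45,-.06,.25]),'over'),(tool(a2,1),A([.455,-.045,.11]),'place')])"
```

```text
t 11.3 q [-0.5    0.325 -0.353  2.259  1.106  1.035  0.665] p [0.4508 0.0466 0.351 ] F [ 0.5 -0.5 -2.6] gap 0.010894255602489656 79.92152452468872
[[-0.722, -0.494, 0.485], [-0.692, 0.523, -0.498], [-0.007, -0.695, -0.719]]
now 11.35 [0.45  0.047 0.349] [-0.5   0.33 -0.35  2.26  1.11  1.04  0.66] [-0.  -0.7 -3.6] 0.011055396052447788 79.93526101112366
t [-0.018 -0.095  0.021] a [-0.245  0.    -0.002] rows>= 6.0
t [-0.018 -0.095  0.021] a [-0.229  0.104  0.255] rows>= 8.0
d1 0.0 0.15 [0.23, 0.4, -0.48, 1.6, 0.19, 1.19, 2.05]
d2 0.0 0.11 [0.01, 0.37, -0.14, 1.61, 0.06, 1.16, 0.79]
tilt2 0.0 0.14 [0.86, 0.34, -0.45, 2.15, -0.95, 0.77, 2.12]
over 0.0 0.22 [1.49, 1.53, -1.25, 2.26, -0.88, 0.3, 2.65]
place 0.0 0.02 [1.47, 1.78, -1.08, 2.14, -0.61, 0.32, 2.66]
```

View pics/scene7.png

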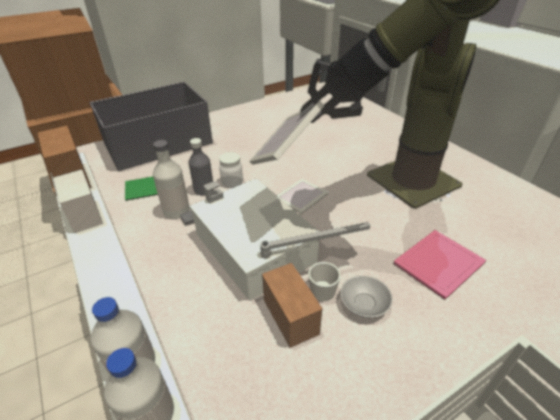

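The screen is held firmly at about (290,130), tilted and clear of the stand. I'll continue to tool-down and then yaw.

>>> arm_command:
  plan:
    - {"tx":-0.004,"ty":-0.02,"tz":0.004,"ax":-0.035,"ay":0,"az":0}
    - {"tx":-0.007,"ty":-0.04,"tz":0.008,"ax":-0.07,"ay":0,"az":0}
    - {"tx":-0.011,"ty":-0.06,"tz":0.012,"ax":-0.105,"ay":0,"az":0}
    - {"tx":-0.014,"ty":-0.08,"tz":0.016,"ax":-0.14,"ay":0,"az":0}
    - {"tx":-0.018,"ty":-0.095,"tz":0.021,"ax":-0.175,"ay":0,"az":0}
    - {"tx":-0.018,"ty":-0.095,"tz":0.021,"ax":-0.21,"ay":0,"az":0}
    - {"tx":-0.018,"ty":-0.095,"tz":0.021,"ax":-0.245,"ay":0,"az":0}
    - {"tx":-0.018,"ty":-0.095,"tz":0.021,"ax":-0.245,"ay":0,"az":0}

```text
t: 12.15
tool_pos: [0.5208, -0.0015, 0.3948]
tool_rot: [[-0.723, -0.691, -0.012], [-0.691, 0.723, -0.001], [0.009, 0.007, -1.0]]
wrist_force: [1.1, -1.1, -4.1]
finger_gap: 0.0111
grasp_force: 80.3
```

>>> arm_command:
  plan:
    - {"tx":0,"ty":0,"tz":0,"ax":0,"ay":0,"az":0.04}
    - {"tx":0,"ty":0,"tz":0,"ax":0,"ay":0,"az":0.08}
    - {"tx":0,"ty":0,"tz":0,"ax":0,"ay":0,"az":0.12}
    - {"tx":0,"ty":0,"tz":0,"ax":0,"ay":0,"az":0.16}
    - {"tx":0,"ty":0,"tz":0,"ax":0,"ay":0,"az":0.2}
    - {"tx":0,"ty":0,"tz":0,"ax":0,"ay":0,"az":0.24}
    - {"tx":0,"ty":0,"tz":0,"ax":0,"ay":0,"az":0.28}
    - {"tx":0,"ty":0,"tz":0,"ax":0,"ay":0,"az":0.32}
    - {"tx":0,"ty":0,"tz":0,"ax":0,"ay":0,"az":0.36}
    - {"tx":0,"ty":0,"tz":0,"ax":0,"ay":0,"az":0.4}
    - {"tx":0,"ty":0,"tz":0,"ax":0,"ay":0,"az":0.447}
    - {"tx":0,"ty":0,"tz":0,"ax":0,"ay":0,"az":0.447}

```text
t: 13.35
tool_pos: [0.518, 0.0046, 0.3968]
tool_rot: [[-0.808, 0.589, -0.008], [0.589, 0.808, -0.002], [0.005, -0.006, -1.0]]
wrist_force: [0.1, -0.2, -2.7]
finger_gap: 0.0113
grasp_force: 80.3
```

```bash
python3 snap.py 8 ; python3 -c "
from go import *
A=np.array
a2=.936
deltas((down(a2),[.52,0,.4]),(tool(a2,1,.8),[.46,-.06,.37]))
for a2,z in((.936,0),(.936,.1),(1.0,0)):
  run(A(state()['joint_positions']),[(tool(a2,1,.8),A([.46,-.06,.37]),'tilt2'),(tool(a2,1),A([.46,-.07,.25]),'over'),(tool(a2,1),A([.455,-.045,.11]),'place')])"
```

```text
t 13.35 q [-0.038  0.372 -0.092  1.62   0.037  1.159  0.802] p [0.518  0.0046 0.3968] F [ 0.1 -0.2 -2.7] gap 0.011292282828123192 80.30224442481995
[[-0.808, 0.589, -0.008], [0.589, 0.808, -0.002], [0.005, -0.006, -1.0]]
now 13.35 [0.518 0.005 0.397] [-0.04  0.37 -0.09  1.62  0.04  1.16  0.8 ] [ 0.1 -0.2 -2.7] 0.011292282828123192 80.30224442481995
t [-0.004 -0.003 -0.003] a [-0.002 -0.002  0.001] rows>= 1.0
t [ 0.009 -0.086  0.027] a [-0.247 -0.002  0.001] rows>= 6.0
tilt2 0.0 0.14 [0.82, 0.36, -0.39, 2.11, -0.95, 0.8, 2.12]
over 0.0 0.23 [1.48, 1.5, -1.22, 2.22, -0.9, 0.36, 2.66]
place 0.0 0.03 [1.47, 1.78, -1.08, 2.14, -0.61, 0.32, 2.66]
tilt2 0.0 0.14 [0.82, 0.36, -0.39, 2.11, -0.95, 0.8, 2.12]
over 0.0 0.23 [1.48, 1.5, -1.22, 2.22, -0.9, 0.36, 2.66]
place 0.0 0.03 [1.47, 1.78, -1.08, 2.14, -0.61, 0.32, 2.66]
tilt2 0.0 0.13 [0.82, 0.38, -0.39, 2.08, -0.89, 0.85, 2.12]
over 0.0 0.17 [1.43, 1.43, -1.12, 2.17, -0.89, 0.52, 2.66]
place 0.0 0.03 [1.42, 1.72, -1.02, 2.09, -0.62, 0.44, 2.66]
```

>>> arm_command:
  plan:
    - {"tx":0.001,"ty":-0.014,"tz":0.005,"ax":-0.04,"ay":0,"az":0}
    - {"tx":0.003,"ty":-0.028,"tz":0.009,"ax":-0.08,"ay":0,"az":0}
    - {"tx":0.005,"ty":-0.042,"tz":0.014,"ax":-0.12,"ay":0,"az":0}
    - {"tx":0.007,"ty":-0.056,"tz":0.018,"ax":-0.16,"ay":0,"az":0}
    - {"tx":0.009,"ty":-0.07,"tz":0.023,"ax":-0.2,"ay":0,"az":0}
    - {"tx":0.009,"ty":-0.086,"tz":0.027,"ax":-0.247,"ay":0,"az":0}
    - {"tx":0.009,"ty":-0.086,"tz":0.027,"ax":-0.247,"ay":0,"az":0}
    - {"tx":0.009,"ty":-0.086,"tz":0.027,"ax":-0.247,"ay":0,"az":0}

```text
t: 14.15
tool_pos: [0.4592, -0.0625, 0.3691]
tool_rot: [[-0.805, 0.429, 0.409], [0.593, 0.573, 0.566], [0.009, 0.698, -0.716]]
wrist_force: [0.3, 0.3, -2.7]
finger_gap: 0.0109
grasp_force: 81.0
```

```bash
python3 snap.py 9 ; python3 -c "
from go import *
A=np.array
a2=.936
deltas((tool(a2,1,.8),[.46,-.06,.37]),(tool(a2,1,.4),[.46,-.07,.32]),(tool(a2,1,0),[.46,-.07,.25]))
run(A(state()['joint_positions']),[(tool(a2,1,.4),A([.46,-.07,.32]),'tilt2'),(tool(a2,1),A([.46,-.07,.25]),'over'),(tool(a2,1),A([.455,-.045,.11]),'place')])"
```

```text
t 14.15 q [ 0.846  0.365 -0.413  2.106 -0.932  0.806  2.105] p [ 0.4592 -0.0625  0.3691] F [ 0.3  0.3 -2.7] gap 0.010923552353777365 81.0096788406372
[[-0.805, 0.429, 0.409], [0.593, 0.573, 0.566], [0.009, 0.698, -0.716]]
now 14.15 [ 0.459 -0.063  0.369] [ 0.85  0.37 -0.41  2.11 -0.93  0.81  2.11] [ 0.3  0.3 -2.7] 0.010923552353777365 81.0096788406372
t [0.001 0.002 0.001] a [ 0.001 -0.002 -0.002] rows>= 1.0
t [-0.005 -0.038  0.031] a [-0.127 -0.002 -0.002] rows>= 3.0
t [-0.006 -0.087  0.081] a [-0.254 -0.001 -0.003] rows>= 6.0
tilt2 0.0 0.12 [1.39, 0.92, -1.14, 2.24, -1.0, 0.42, 2.4]
over 0.0 0.06 [1.48, 1.5, -1.22, 2.22, -0.89, 0.36, 2.66]
place 0.0 0.03 [1.47, 1.78, -1.08, 2.14, -0.61, 0.32, 2.66]
```

>>> arm_command:
  plan:
    - {"tx":-0.001,"ty":-0.01,"tz":0.008,"ax":-0.032,"ay":0,"az":0}
    - {"tx":-0.002,"ty":-0.02,"tz":0.016,"ax":-0.064,"ay":0,"az":0}
    - {"tx":-0.004,"ty":-0.03,"tz":0.024,"ax":-0.096,"ay":0,"az":0}
    - {"tx":-0.005,"ty":-0.038,"tz":0.031,"ax":-0.127,"ay":0,"az":0}
    - {"tx":-0.005,"ty":-0.05,"tz":0.042,"ax":-0.16,"ay":0,"az":0}
    - {"tx":-0.005,"ty":-0.062,"tz":0.055,"ax":-0.19,"ay":0,"az":0}
    - {"tx":-0.006,"ty":-0.075,"tz":0.068,"ax":-0.222,"ay":0,"az":0}
    - {"tx":-0.006,"ty":-0.087,"tz":0.081,"ax":-0.254,"ay":0,"az":0}
    - {"tx":-0.006,"ty":-0.087,"tz":0.081,"ax":-0.254,"ay":0,"az":0}
    - {"tx":-0.006,"ty":-0.087,"tz":0.081,"ax":-0.254,"ay":0,"az":0}

```text
t: 15.15
tool_pos: [0.4649, -0.0684, 0.254]
tool_rot: [[-0.808, 0.0, 0.59], [0.59, -0.004, 0.808], [0.002, 1.0, 0.003]]
wrist_force: [0.1, -0.2, -1.7]
finger_gap: 0.0109
grasp_force: 81.3
```

```bash
python3 snap.py 10 scene side; python3 -c "
from go import *
A=np.array
a2=.936
deltas((tool(a2,1,0),[.46,-.07,.25]))
run(A(state()['joint_positions']),[(tool(a2,1),A([.455,-.045,.11]),'place')])"
```

```text
t 15.15 q [ 1.472  1.514 -1.244  2.213 -0.847  0.349  2.597] p [ 0.4649 -0.0684  0.254 ] F [ 0.1 -0.2 -1.7] gap 0.010914088016039058 81.31812572479248
[[-0.808, 0.0, 0.59], [0.59, -0.004, 0.808], [0.002, 1.0, 0.003]]
now 15.25 [ 0.464 -0.069  0.256] [ 1.47  1.51 -1.25  2.21 -0.85  0.35  2.6 ] [-0.4  0.1 -2.1] 0.010838792734362458 81.3454520702362
t [ 0.003 -0.006 -0.004] a [-0.    -0.001  0.002] rows>= 1.0
place 0.0 0.02 [1.47, 1.78, -1.08, 2.13, -0.61, 0.32, 2.66]
```

View pics/scene10.png

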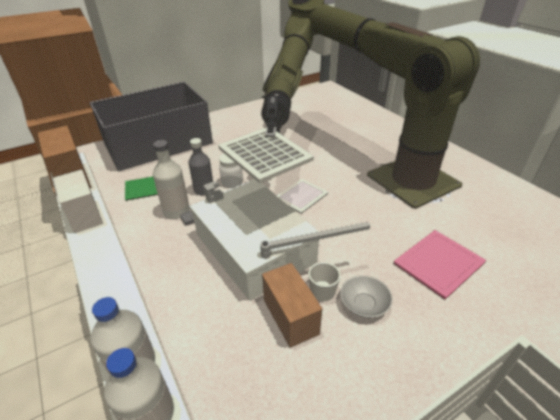

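The screen is flipped, ribbed side up, held level above and to the right of the stand with corners at about (219,150), (312,155), (264,177). I'll work out its position in the gripper.

```bash
python3 - <<'E'
from go import *
from h import onz
np.set_printoptions(precision=3,suppress=True)
T1=np.array([[-0.717,.003,.697],[-.697,-.003,-.717],[0,-1,.004]]);p1=np.array([.4408,.0329,.1058])
c=T1.T@(np.array([.4885,-.005,.106])-p1);xa=T1.T@np.array([np.cos(.066),np.sin(.066),0])
print("in tool",c,xa)
s=state();R=np.array(s["tool_rot"]);p=np.array(s["tool_pos"]);P=p+R@c;x=R@xa;print("pred center",P,"yaw",np.arctan2(x[1],x[0]))
d=np.load("pics/scene10.npz")
for uv in((219,150),(312,155),(264,177)):print(onz(d["K"],d["world_from_camera"],uv,.262)[:2])
for a in(.936,):
  R=tool(a,1);o=R@c;print("offset TCP->center",o)
  st=np.array([.559,-.003])+np.array([[np.cos(.072),-np.sin(.072)],[np.sin(.072),np.cos(.072)]])@np.array([-.058,0]);print("target center",st,"TCP",st-o[:2])
E
```

```text
in tool [-0.008  0.     0.06 ] [-0.761  0.003  0.648]
pred center [ 0.506 -0.025  0.256] yaw 0.07515977118585848
[ 0.592 -0.071]
[0.434 0.056]
[0.56  0.071]
offset TCP->center [0.042 0.044 0.   ]
target center [ 0.501 -0.007] TCP [ 0.459 -0.051]
```

```bash
python3 -c "
from go import *
T=tool(.936,1)
deltas((T,[.447,-.051,.25]),(T,[.447,-.051,.116]))"
```

```text
now 15.25 [ 0.464 -0.069  0.256] [ 1.47  1.51 -1.25  2.21 -0.85  0.35  2.6 ] [-0.4  0.1 -2.1] 0.010838792734362458 81.3454520702362
t [ 0.025 -0.006  0.004] a [-0.    -0.001  0.002] rows>= 1.0
t [ 0.025 -0.14   0.004] a [-0.    -0.001  0.002] rows>= 3.0
```

>>> arm_command:
  plan:
    - {"tx":0.012,"ty":-0.006,"tz":0.002,"ax":0,"ay":0,"az":0.001}
    - {"tx":0.025,"ty":-0.02,"tz":0.004,"ax":0,"ay":0,"az":0.002}
    - {"tx":0.025,"ty":-0.05,"tz":0.004,"ax":0,"ay":0,"az":0.002}
    - {"tx":0.025,"ty":-0.08,"tz":0.004,"ax":0,"ay":0,"az":0.002}
    - {"tx":0.025,"ty":-0.11,"tz":0.004,"ax":0,"ay":0,"az":0.002}
    - {"tx":0.025,"ty":-0.13,"tz":0.004,"ax":0,"ay":0,"az":0.002}
    - {"tx":0.025,"ty":-0.135,"tz":0.004,"ax":0,"ay":0,"az":0.002}
    - {"tx":0.025,"ty":-0.135,"tz":0.004,"ax":0,"ay":0,"az":0.002}

```text
t: 16.05
tool_pos: [0.4472, -0.0528, 0.1202]
tool_rot: [[-0.806, 0.003, 0.592], [0.592, -0.001, 0.806], [0.003, 1.0, -0.001]]
wrist_force: [0.3, -0.1, -1.4]
finger_gap: 0.0109
grasp_force: 81.3
```

```bash
python3 snap.py 11 side; python3 -c "
from go import *
T=tool(.936,1)
deltas((T,[.447,-.051,.107]))"
```

```text
t 16.05 q [ 1.492  1.755 -1.081  2.145 -0.589  0.338  2.62 ] p [ 0.4472 -0.0528  0.1202] F [ 0.3 -0.1 -1.4] gap 0.010890125997450338 81.27208113670349
[[-0.806, 0.003, 0.592], [0.592, -0.001, 0.806], [0.003, 1.0, -0.001]]
now 16.1 [ 0.447 -0.052  0.121] [ 1.49  1.76 -1.08  2.15 -0.59  0.34  2.62] [-0.5 -0.5 -2.5] 0.010983655435288274 81.26653790473938
t [ 0.001 -0.014  0.001] a [ 0.    -0.001 -0.001] rows>= 1.0
```

View pics/side11.png

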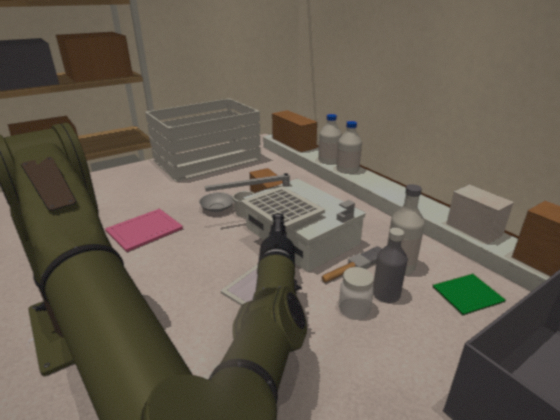

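The side view shows the screen, ribs up, just over the stand's front part at about (285,206). I'll lower it onto the stand.

>>> arm_command:
  plan:
    - {"tx":0.001,"ty":-0.005,"tz":0.001,"ax":0,"ay":0,"az":0}
    - {"tx":0.001,"ty":-0.009,"tz":0.001,"ax":0,"ay":0,"az":0}
    - {"tx":0.001,"ty":-0.012,"tz":0.001,"ax":0,"ay":0,"az":0}
    - {"tx":0.001,"ty":-0.014,"tz":0.001,"ax":0,"ay":0,"az":0}
    - {"tx":0.001,"ty":-0.014,"tz":0.001,"ax":0,"ay":0,"az":0}

```text
t: 16.6
tool_pos: [0.4463, -0.0496, 0.1065]
tool_rot: [[-0.806, 0.0, 0.592], [0.592, -0.009, 0.806], [0.006, 1.0, 0.007]]
wrist_force: [0.6, -2.2, 2.1]
finger_gap: 0.011
grasp_force: 81.6
```

>>> arm_command:
  plan:
    - {"tx":0,"ty":0,"tz":0,"ax":0,"ay":0,"az":0}
    - {"tx":0,"ty":0,"tz":0,"ax":0,"ay":0,"az":0}
    - {"tx":0,"ty":0,"tz":0,"ax":0,"ay":0,"az":0}
    - {"tx":0,"ty":0,"tz":0,"ax":0,"ay":0,"az":0}
    - {"tx":0,"ty":0,"tz":-0.02,"ax":0,"ay":0,"az":0}
    - {"tx":0,"ty":0,"tz":-0.05,"ax":0,"ay":0,"az":0}
    - {"tx":0,"ty":0,"tz":-0.08,"ax":0,"ay":0,"az":0}
    - {"tx":0,"ty":0,"tz":-0.08,"ax":0,"ay":0,"az":0}
  claw: 0.4

```text
t: 17.4
tool_pos: [0.3985, -0.1175, 0.103]
tool_rot: [[-0.803, 0.007, 0.596], [0.596, -0.004, 0.803], [0.008, 1.0, -0.001]]
wrist_force: [0.8, 0.5, -0.8]
finger_gap: 0.0513
grasp_force: 0.0
```

```bash
python3 snap.py 12 scene side; python3 -c "
from go import *
A=np.array;R=down(np.pi/2+.07)
R2=tool(.936,1,.8)
deltas((R2,[.38,-.12,.3]),(R,[.37,-.02,.3]))
run(A(state()['joint_positions']),[(R2,A([.38,-.14,.3]),'u'),(R,A([.40,-.02,.3]),'v'),(R,A([.38,-.015,.091]),'v'),(R,A([.48,-.015,.091]),'v')])
from scipy.spatial.transform import Rotation as Q
"
```

```text
t 17.4 q [ 1.601  1.676 -0.939  2.055 -0.505  0.585  2.582] p [ 0.3985 -0.1175  0.103 ] F [ 0.8  0.5 -0.8] gap 0.05127539133044476 0.0
[[-0.803, 0.007, 0.596], [0.596, -0.004, 0.803], [0.008, 1.0, -0.001]]
now 17.5 [ 0.399 -0.115  0.104] [ 1.6   1.68 -0.94  2.06 -0.51  0.58  2.58] [ 0.9  0.  -0.3] 0.05117732925457519 0.0
t [ 0.013  0.196 -0.015] a [ 0.256 -0.001 -0.002] rows>= 6.0
t [0.081 0.195 0.06 ] a [ 0.479  0.174 -0.177] rows>= 12.0
u 0.0 0.1 [1.39, 0.58, -0.88, 2.2, -0.61, 0.61, 2.05]
v 0.0 0.1 [0.33, 0.33, -0.53, 2.08, 0.23, 0.79, 1.3]
v 0.002 0.5 [-0.05, 0.72, -0.05, 2.4, 1.08, 0.04, 0.47]
v 0.0 0.07 [0.21, 0.78, -0.45, 2.1, 0.82, 0.43, 0.76]
```

>>> arm_command:
  plan:
    - {"tx":0,"ty":0.05,"tz":-0.01,"ax":0,"ay":0,"az":0}
    - {"tx":0.005,"ty":0.1,"tz":-0.015,"ax":0.04,"ay":0,"az":0}
    - {"tx":0.013,"ty":0.15,"tz":-0.015,"ax":0.08,"ay":0,"az":0}
    - {"tx":0.013,"ty":0.196,"tz":-0.015,"ax":0.12,"ay":0,"az":0}
    - {"tx":0.013,"ty":0.196,"tz":-0.015,"ax":0.16,"ay":0,"az":0}
    - {"tx":0.013,"ty":0.196,"tz":-0.015,"ax":0.2,"ay":0,"az":0}
    - {"tx":0.013,"ty":0.196,"tz":-0.015,"ax":0.24,"ay":0,"az":0}
    - {"tx":0.013,"ty":0.196,"tz":-0.015,"ax":0.256,"ay":0,"az":0}
    - {"tx":0.013,"ty":0.196,"tz":-0.015,"ax":0.256,"ay":0,"az":0}
  claw: 0

```text
t: 18.4
tool_pos: [0.3805, -0.1172, 0.3015]
tool_rot: [[-0.81, 0.425, 0.405], [0.587, 0.58, 0.565], [0.005, 0.695, -0.719]]
wrist_force: [0.8, -0.6, -0.8]
finger_gap: 0.0852
grasp_force: 0.0
```

```bash
cat >> go.py <<'E'
def back(az,tilt):
    "tool down with y at az, leaning so that it points towards the robot by tilt"
    R=down(az);return R@Ro.from_euler('y',tilt).as_matrix()
E
python3 -c "
from go import *
A=np.array;R=back(np.pi/2+.072,.25);print(R.round(2).tolist())
deltas((R,[.44,-.02,.34]))
run(A(state()['joint_positions']),[(R,A([.44,-.02,.34]),'u'),(R,A([.385,-.015,.2]),'v'),(R,A([.385,-.015,.094]),'v'),(R,A([.47,-.01,.094]),'v')])
"
```

```text
[[-0.97, -0.07, -0.25], [-0.07, 1.0, -0.02], [0.25, 0.0, -0.97]]
now 18.4 [ 0.38  -0.117  0.301] [ 1.38  0.58 -0.93  2.23 -0.62  0.57  2.02] [ 0.8 -0.6 -0.8] 0.08521278256101707 0.0
t [0.009 0.108 0.051] a [ 0.261  0.157 -0.182] rows>= 8.0
u 0.0 0.1 [0.32, 0.48, -0.59, 1.72, 0.23, 1.27, 1.29]
v 0.0 0.04 [0.27, 0.6, -0.54, 2.06, 0.35, 0.84, 1.14]
v 0.0 0.02 [0.18, 0.79, -0.41, 2.14, 0.51, 0.57, 1.01]
v 0.0 0.02 [0.19, 0.85, -0.45, 1.89, 0.45, 0.77, 1.1]
```

>>> arm_command:
  plan:
    - {"tx":0.009,"ty":0.108,"tz":0.051,"ax":0.261,"ay":0.157,"az":-0.182}
    - {"tx":0.009,"ty":0.108,"tz":0.051,"ax":0.261,"ay":0.157,"az":-0.182}
    - {"tx":0.009,"ty":0.108,"tz":0.051,"ax":0.261,"ay":0.157,"az":-0.182}
    - {"tx":0.009,"ty":0.108,"tz":0.051,"ax":0.261,"ay":0.157,"az":-0.182}
    - {"tx":0.009,"ty":0.108,"tz":0.051,"ax":0.261,"ay":0.157,"az":-0.182}
    - {"tx":0.009,"ty":0.108,"tz":0.051,"ax":0.261,"ay":0.157,"az":-0.182}
    - {"tx":0.009,"ty":0.108,"tz":0.051,"ax":0.261,"ay":0.157,"az":-0.182}
    - {"tx":0.009,"ty":0.108,"tz":0.051,"ax":0.261,"ay":0.157,"az":-0.182}
    - {"tx":0.009,"ty":0.108,"tz":0.051,"ax":0.261,"ay":0.157,"az":-0.182}
    - {"tx":0.009,"ty":0.108,"tz":0.051,"ax":0.261,"ay":0.157,"az":-0.182}
    - {"tx":0.009,"ty":0.108,"tz":0.051,"ax":0.261,"ay":0.157,"az":-0.182}

```text
t: 19.5
tool_pos: [0.4391, -0.0254, 0.338]
tool_rot: [[-0.966, -0.061, -0.251], [-0.06, 0.998, -0.009], [0.251, 0.006, -0.968]]
wrist_force: [-0.1, -0.2, 0.4]
finger_gap: 0.0853
grasp_force: 0.0
```

```bash
python3 snap.py 13 wrist; python3 -c "
from go import *
A=np.array;R=back(np.pi/2+.072,.25)
deltas((R,[.385,-.015,.34]),(R,[.385,-.015,.15]),(R,[.385,-.015,.094]))"
```

```text
t 19.5 q [ 0.314  0.479 -0.564  1.723  0.211  1.267  1.313] p [ 0.4391 -0.0254  0.338 ] F [-0.1 -0.2  0.4] gap 0.08531284456261028 0.0
[[-0.966, -0.061, -0.251], [-0.06, 0.998, -0.009], [0.251, 0.006, -0.968]]
now 19.55 [ 0.439 -0.026  0.338] [ 0.31  0.48 -0.56  1.72  0.21  1.27  1.31] [-0.6  0.2  0.7] 0.08537702588540007 0.0
t [0.052 0.014 0.012] a [ 0.003 -0.001 -0.003] rows>= 2.0
t [0.005 0.013 0.196] a [ 0.003 -0.001 -0.003] rows>= 4.0
t [-0.009  0.013  0.25 ] a [ 0.003 -0.001 -0.003] rows>= 6.0
```

View pics/wrist13.png

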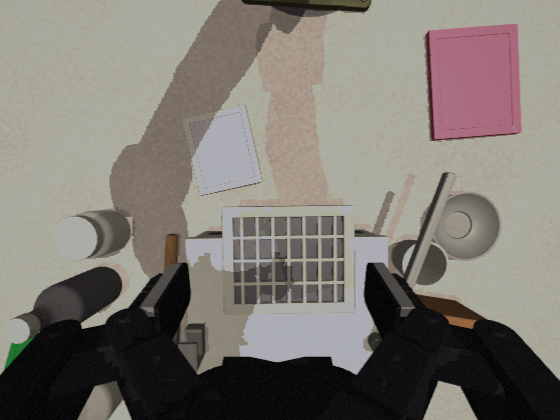

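The screen lies flat, ribs up, overhanging the front edge with corners at (222,206), (354,206), (354,313), (225,314). The stand's front corners are at (188,238) and (388,236).

```bash
python3 - <<'E'
from h import *
np.set_printoptions(precision=3,suppress=True)
c=np.load("pics/wrist13.npz");K,T=c["K"],c["world_from_camera"]
Q=np.array([onz(K,T,p,.112)[:2] for p in[(354,206),(222,206),(225,314),(354,313)]]);w=(.07,.085)
a,t,r=kin([(-w[0],w[1]),(-w[0],-w[1]),(w[0],-w[1]),(w[0],w[1])],Q);print(Q.tolist(),a,t,r)
print([onz(K,T,p,.1)[:2] for p in[(388,236),(188,238)]])
d=t-[.559,-.003];y=.072;print("in stand",d@[np.cos(y),np.sin(y)],d@[-np.sin(y),np.cos(y)])
E
```

```text
[[0.41248607368021345, 0.07312687272310693], [0.4226746351679114, -0.09489555171281597], [0.5624637823052392, -0.08379310447180785], [0.5513706839933521, 0.0834124208833464]] 0.06876629173834933 [ 0.487 -0.006] [0.002 0.001 0.002 0.001]
[array([0.45 , 0.124]), array([ 0.468, -0.14 ])]
in stand -0.0717478381403448 0.002630857806846132
```

>>> arm_command:
  plan:
    - {"tx":0.052,"ty":0.014,"tz":0.012,"ax":0.003,"ay":-0.001,"az":-0.003}
    - {"tx":0.04,"ty":0.014,"tz":0.06,"ax":0.003,"ay":-0.001,"az":-0.003}
    - {"tx":0.028,"ty":0.014,"tz":0.108,"ax":0.003,"ay":-0.001,"az":-0.003}
    - {"tx":0.016,"ty":0.013,"tz":0.153,"ax":0.003,"ay":-0.001,"az":-0.003}
    - {"tx":0.005,"ty":0.013,"tz":0.196,"ax":0.003,"ay":-0.001,"az":-0.003}
    - {"tx":-0.005,"ty":0.013,"tz":0.235,"ax":0.003,"ay":-0.001,"az":-0.003}
    - {"tx":-0.009,"ty":0.013,"tz":0.25,"ax":0.003,"ay":-0.001,"az":-0.003}
    - {"tx":-0.009,"ty":0.013,"tz":0.25,"ax":0.003,"ay":-0.001,"az":-0.003}
    - {"tx":-0.009,"ty":0.013,"tz":0.25,"ax":0.003,"ay":-0.001,"az":-0.003}

```text
t: 20.45
tool_pos: [0.3859, -0.0139, 0.0953]
tool_rot: [[-0.967, -0.073, -0.245], [-0.07, 0.997, -0.02], [0.245, -0.002, -0.969]]
wrist_force: [-0.4, 0.4, 0.9]
finger_gap: 0.0853
grasp_force: 0.0
```

```bash
python3 -c "
from go import *
A=np.array;R=back(np.pi/2+.072,.25)
deltas((R,[.385,-.015,.095]),(R,[.44,-.011,.095]),(R,[.472,-.009,.095]))"
```

```text
now 20.45 [ 0.386 -0.014  0.095] [ 0.16  0.78 -0.4   2.14  0.49  0.57  1.03] [-0.4  0.4  0.9] 0.08534041995756977 0.0
t [ 0.001 -0.001  0.001] a [-0.001  0.001  0.   ] rows>= 1.0
t [-0.053 -0.001 -0.013] a [-0.001  0.001  0.   ] rows>= 2.0
t [-0.084 -0.001 -0.021] a [-0.001  0.001  0.   ] rows>= 2.0
```

>>> arm_command:
  plan:
    - {"tx":-0.01,"ty":0,"tz":-0.0025,"ax":0,"ay":0,"az":0}
    - {"tx":-0.02,"ty":0,"tz":-0.005,"ax":0,"ay":0,"az":0}
    - {"tx":-0.03,"ty":-0.001,"tz":-0.0075,"ax":0,"ay":0,"az":0}
    - {"tx":-0.04,"ty":-0.001,"tz":-0.01,"ax":0,"ay":0,"az":0}
    - {"tx":-0.05,"ty":-0.001,"tz":-0.0125,"ax":0,"ay":0,"az":0}
    - {"tx":-0.06,"ty":-0.001,"tz":-0.015,"ax":0,"ay":0,"az":0}
    - {"tx":-0.07,"ty":-0.001,"tz":-0.0175,"ax":0,"ay":0,"az":0}
    - {"tx":-0.077,"ty":-0.001,"tz":-0.019,"ax":0,"ay":0,"az":0}
    - {"tx":-0.083,"ty":-0.001,"tz":-0.0205,"ax":0,"ay":0,"az":0}
    - {"tx":-0.083,"ty":-0.001,"tz":-0.0205,"ax":0,"ay":0,"az":0}
    - {"tx":-0.083,"ty":-0.001,"tz":-0.0205,"ax":0,"ay":0,"az":0}

```text
t: 21.55
tool_pos: [0.4703, -0.008, 0.0957]
tool_rot: [[-0.966, -0.075, -0.247], [-0.072, 0.997, -0.021], [0.248, -0.003, -0.969]]
wrist_force: [-3.9, -0.4, 6.4]
finger_gap: 0.0852
grasp_force: 3.2
```

```bash
python3 snap.py 14 scene side
```

```text
t 21.55 q [ 0.174  0.844 -0.435  1.892  0.44   0.767  1.112] p [ 0.4703 -0.008   0.0957] F [-3.9 -0.4  6.4] gap 0.08519620966561642 3.162599285133183
[[-0.966, -0.075, -0.247], [-0.072, 0.997, -0.021], [0.248, -0.003, -0.969]]
```

View pics/scene14.png

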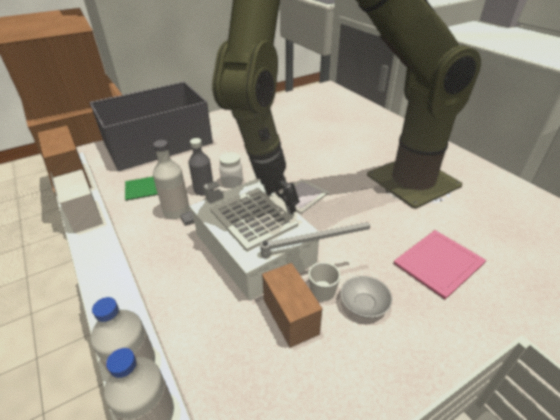

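The screen appears back on the stand around (253,217), with the bar still open. I've used up my picture allowance, so from here I'll check numerically. I'll back off and measure from above.

```bash
python3 -c "
from go import *
A=np.array;R=back(np.pi/2+.072,.25)
deltas((R,[.43,-.01,.1]),(R,[.44,-.01,.34]))"
```

```text
now 21.65 [ 0.47  -0.008  0.096] [ 0.17  0.84 -0.44  1.89  0.44  0.77  1.11] [-5.1 -0.5  5.7] 0.0853800638608869 3.122494323179126
t [0.04  0.001 0.006] a [-0.001 -0.     0.001] rows>= 1.0
t [ 0.09  -0.    -0.229] a [-0.001 -0.     0.001] rows>= 5.0
```

>>> arm_command:
  plan:
    - {"tx":0.015,"ty":0,"tz":0.003,"ax":0,"ay":0,"az":0}
    - {"tx":0.04,"ty":0,"tz":0.006,"ax":0,"ay":0,"az":0}
    - {"tx":0.05,"ty":0,"tz":-0.04,"ax":0,"ay":0,"az":0}
    - {"tx":0.06,"ty":0,"tz":-0.085,"ax":0,"ay":0,"az":0}
    - {"tx":0.07,"ty":0,"tz":-0.13,"ax":0,"ay":0,"az":0}
    - {"tx":0.08,"ty":0,"tz":-0.175,"ax":0,"ay":0,"az":0}
    - {"tx":0.09,"ty":0,"tz":-0.229,"ax":0,"ay":0,"az":0}
    - {"tx":0.09,"ty":0,"tz":-0.229,"ax":0,"ay":0,"az":0}
    - {"tx":0.09,"ty":0,"tz":-0.229,"ax":0,"ay":0,"az":0}

```text
t: 22.55
tool_pos: [0.442, -0.0092, 0.3407]
tool_rot: [[-0.968, -0.075, -0.239], [-0.073, 0.997, -0.02], [0.24, -0.002, -0.971]]
wrist_force: [-0.3, 0.3, -0.5]
finger_gap: 0.0855
grasp_force: 0.0
```

```bash
python3 snap.py 15 wrist; cat > meas.py <<'E'
from h import *;import sys
np.set_printoptions(precision=3,suppress=True)
# the rib cells: sheet seen through the grid, found as small dark quads inside the bright frame
def cells(n):
    c=np.load(f"pics/wrist{n}.npz");K,T=c["K"],c["world_from_camera"]
    P=onz  # rectify top plane at 1 mm/px around the stand
    src=np.float32([[.40,.2],[.40,-.2],[.70,-.2],[.70,.2]]);px=np.float32([proj(K,T,[x,y,.112]) for x,y in src])
    M=cv2.getPerspectiveTransform(px,np.float32([[400,0],[0,0],[0,300],[400,300]]))
    return cv2.warpPerspective(c["color"],M,(400,300))   # col=y+200 mm, row=x-400 mm
for n in sys.argv[1:]:
    g=cv2.cvtColor(cells(n),cv2.COLOR_RGB2GRAY);th=cv2.adaptiveThreshold(g,255,cv2.ADAPTIVE_THRESH_MEAN_C,cv2.THRESH_BINARY_INV,31,8)
    cs=[c for c in cv2.findContours(th,cv2.RETR_EXTERNAL,cv2.CHAIN_APPROX_SIMPLE)[0] if 60<cv2.contourArea(c)<900 and min(cv2.minAreaRect(c)[1])>7]
    ctr=np.array([cv2.minAreaRect(c)[0] for c in cs]);med=np.median(ctr,0);k=np.abs(ctr-med).max(1)<85
    r=cv2.minAreaRect(np.vstack([c.reshape(-1,2) for c,q in zip(cs,k) if q]))
    ce=(np.array(r[0])[::-1]+[400,-200])/1000;d=ce-[.559,-.003];y=.072
    print(n,"cells",k.sum(),"rect mm",np.array(r[1]),"ang",r[2],"centre",ce,"in stand",d@[np.cos(y),np.sin(y)],d@[-np.sin(y),np.cos(y)])
E
python3 meas.py 13 15
```

```text
t 22.55 q [ 0.287  0.475 -0.579  1.722  0.218  1.264  1.283] p [ 0.442  -0.0092  0.3407] F [-0.3  0.3 -0.5] gap 0.08552144183138766 0.0
[[-0.968, -0.075, -0.239], [-0.073, 0.997, -0.02], [0.24, -0.002, -0.971]]
13 cells 34 rect mm [188.833 164.192] ang 82.6781005859375 centre [0.499 0.001] in stand -0.059307093701564034 0.007859218093181238
15 cells 32 rect mm [131.375 186.12 ] ang 86.18592071533203 centre [ 0.547 -0.012] in stand -0.012581629178972535 -0.007847537009157897
```

```bash
python3 - <<'E'
import sys;sys.argv=["x"]
exec(open("meas.py").read())
for n in(13,15):
    g=cv2.cvtColor(cells(n),cv2.COLOR_RGB2GRAY);th=cv2.adaptiveThreshold(g,255,cv2.ADAPTIVE_THRESH_MEAN_C,cv2.THRESH_BINARY_INV,31,8)
    cs=[cv2.minAreaRect(c)+(cv2.contourArea(c),) for c in cv2.findContours(th,cv2.RETR_EXTERNAL,cv2.CHAIN_APPROX_SIMPLE)[0] if 60<cv2.contourArea(c)<900 and min(cv2.minAreaRect(c)[1])>7]
    y=.07;S=np.array([[np.cos(y),np.sin(y)],[-np.sin(y),np.cos(y)]])
    L=sorted([tuple((S@((np.array(r[0])[::-1]+[400,-200])-[559,-3])).round(0).astype(int))+(int(r[3]),) for r in cs])
    print(n,L)
E
```

```text
13 [(np.int64(-146), np.int64(3), 350), (np.int64(-126), np.int64(110), 665), (np.int64(-117), np.int64(-48), 331), (np.int64(-117), np.int64(12), 309), (np.int64(-117), np.int64(32), 324), (np.int64(-117), np.int64(51), 323), (np.int64(-117), np.int64(69), 200), (np.int64(-116), np.int64(-66), 200), (np.int64(-116), np.int64(-29), 320), (np.int64(-116), np.int64(-8), 331), (np.int64(-88), np.int64(52), 317), (np.int64(-88), np.int64(69), 201), (np.int64(-87), np.int64(-65), 204), (np.int64(-87), np.int64(-48), 322), (np.int64(-87), np.int64(-28), 304), (np.int64(-87), np.int64(-8), 318), (np.int64(-87), np.int64(12), 316), (np.int64(-87), np.int64(32), 320), (np.int64(-70), np.int64(-186), 157), (np.int64(-65), np.int64(-98), 321), (np.int64(-58), np.int64(-8), 334), (np.int64(-58), np.int64(52), 323), (np.int64(-58), np.int64(69), 203), (np.int64(-57), np.int64(-65), 203), (np.int64(-57), np.int64(12), 336), (np.int64(-57), np.int64(32), 316), (np.int64(-56), np.int64(-28), 237), (np.int64(-55), np.int64(-48), 222), (np.int64(-28), np.int64(-65), 190), (np.int64(-28), np.int64(-28)
[... 826 characters left out ...]
18), np.int64(11), 321), (np.int64(-18), np.int64(32), 312), (np.int64(-18), np.int64(52), 315), (np.int64(11), np.int64(68), 197), (np.int64(12), np.int64(-65), 200), (np.int64(12), np.int64(-48), 316), (np.int64(12), np.int64(-27), 225), (np.int64(12), np.int64(-8), 314), (np.int64(12), np.int64(12), 316), (np.int64(12), np.int64(32), 316), (np.int64(12), np.int64(52), 316), (np.int64(40), np.int64(68), 187), (np.int64(41), np.int64(-65), 184), (np.int64(41), np.int64(-49), 295), (np.int64(41), np.int64(-28), 300), (np.int64(41), np.int64(-8), 313), (np.int64(41), np.int64(12), 305), (np.int64(41), np.int64(32), 300), (np.int64(41), np.int64(52), 298), (np.int64(113), np.int64(-200), 217)]
```

The rib rows sit at stand x −48…41 mm and y −65…68 mm, so the screen's centre is about (−3, +1) mm, square and inside the limits. Next is the bar, using closed fingers.

```bash
python3 - <<'E'
from go import *
A=np.array;yw=.072;R=down(np.pi/2+yw)
deltas((R,[.439,.205,.25]),(R,[.439,.205,.118]))
C,S_=np.cos(yw),np.sin(yw)
P0=None;r=.17
for th in[2.0,1.8,1.6,1.4,1.2,1.0,.8,.6,.45,.3,.2,.12,.06,.0,-.05]:
    u=A([-np.sin(th),-np.cos(th)]);n=A([-np.cos(th),np.sin(th)])
    h=.006+abs(n[0])*.011+abs(n[1])*.0145*.9+(.012 if th==2.0 else 0)
    s=A([.04,.118])+r*u+h*n;w=A([.559+C*s[0]-S_*s[1],-.003+S_*s[0]+C*s[1]])
    d=R[:2,:2].T@(w-A([.439,.205]));print(th,w.round(3),"tx,ty",d.round(3))
run(A(state()["joint_positions"]),[(R,A([.439,.205,.25]),'a'),(R,A([.439,.205,.118]),'b'),(R,A([.43,.0,.118]),'c'),(R,A([.57,-.05,.118]),'d')])
E
```

```text
now 22.6 [ 0.441 -0.01   0.339] [ 0.29  0.48 -0.58  1.72  0.22  1.26  1.28] [-0.  -0.3 -1.1] 0.08566768421464792 0.0
t [-0.036  0.214  0.083] a [-0.001 -0.078  0.001] rows>= 5.0
t [-0.068  0.215  0.211] a [-0.001 -0.078  0.001] rows>= 7.0
2.0 [0.443 0.209] tx,ty [-0.004  0.004]
1.8 [0.426 0.165] tx,ty [ 0.016 -0.039]
1.6 [0.42 0.13] tx,ty [ 0.025 -0.074]
1.4 [0.42  0.097] tx,ty [ 0.026 -0.107]
1.2 [0.427 0.065] tx,ty [ 0.022 -0.139]
1.0 [0.441 0.034] tx,ty [ 0.011 -0.171]
0.8 [0.46  0.006] tx,ty [-0.007 -0.2  ]
0.6 [ 0.485 -0.018] tx,ty [-0.03  -0.226]
0.45 [ 0.508 -0.032] tx,ty [-0.051 -0.242]
0.3 [ 0.532 -0.043] tx,ty [-0.075 -0.254]
0.2 [ 0.549 -0.049] tx,ty [-0.092 -0.261]
0.12 [ 0.564 -0.051] tx,ty [-0.106 -0.265]
0.06 [ 0.575 -0.053] tx,ty [-0.117 -0.267]
0.0 [ 0.586 -0.053] tx,ty [-0.128 -0.268]
-0.05 [ 0.594 -0.053] tx,ty [-0.136 -0.269]
a 0.0 0.05 [-0.19, 0.52, -0.53, 1.94, 0.37, 0.78, 0.72]
b 0.0 0.03 [-0.32, 0.72, -0.34, 2.08, 0.56, 0.43, 0.54]
c 0.0 0.04 [0.1, 0.68, -0.33, 2.23, 0.7, 0.32, 0.81]
d 0.0 0.04 [0.29, 0.81, -0.48, 1.82, 0.58, 0.66, 1.1]
```

>>> arm_command:
  plan:
    - {"tx":-0.036,"ty":0.214,"tz":0.083,"ax":0,"ay":-0.078,"az":0}
    - {"tx":-0.036,"ty":0.214,"tz":0.083,"ax":0,"ay":-0.078,"az":0}
    - {"tx":-0.036,"ty":0.214,"tz":0.083,"ax":0,"ay":-0.078,"az":0}
    - {"tx":-0.036,"ty":0.214,"tz":0.083,"ax":0,"ay":-0.078,"az":0}
    - {"tx":-0.036,"ty":0.214,"tz":0.083,"ax":0,"ay":-0.078,"az":0}
    - {"tx":-0.036,"ty":0.214,"tz":0.083,"ax":0,"ay":-0.078,"az":0}
    - {"tx":-0.046,"ty":0.214,"tz":0.125,"ax":0,"ay":-0.078,"az":0}
    - {"tx":-0.057,"ty":0.215,"tz":0.168,"ax":0,"ay":-0.078,"az":0}
    - {"tx":-0.067,"ty":0.215,"tz":0.208,"ax":0,"ay":-0.078,"az":0}
    - {"tx":-0.067,"ty":0.215,"tz":0.208,"ax":0,"ay":-0.078,"az":0}
    - {"tx":-0.067,"ty":0.215,"tz":0.208,"ax":0,"ay":-0.078,"az":0}
  claw: 1

```text
t: 23.7
tool_pos: [0.4375, 0.2047, 0.1198]
tool_rot: [[-0.997, -0.075, -0.005], [-0.075, 0.997, -0.004], [0.005, -0.003, -1.0]]
wrist_force: [0.5, 0.3, 1.1]
finger_gap: -0.0
grasp_force: 0.0
```

>>> arm_command:
  plan:
    - {"tx":0.008,"ty":-0.02,"tz":0,"ax":0,"ay":0,"az":0}
    - {"tx":0.016,"ty":-0.039,"tz":0,"ax":0,"ay":0,"az":0}
    - {"tx":0.021,"ty":-0.057,"tz":0,"ax":0,"ay":0,"az":0}
    - {"tx":0.025,"ty":-0.074,"tz":0,"ax":0,"ay":0,"az":0}
    - {"tx":0.026,"ty":-0.091,"tz":0,"ax":0,"ay":0,"az":0}
    - {"tx":0.026,"ty":-0.107,"tz":0,"ax":0,"ay":0,"az":0}
    - {"tx":0.025,"ty":-0.123,"tz":0,"ax":0,"ay":0,"az":0}
    - {"tx":0.022,"ty":-0.139,"tz":0,"ax":0,"ay":0,"az":0}
    - {"tx":0.017,"ty":-0.155,"tz":0,"ax":0,"ay":0,"az":0}
    - {"tx":0.011,"ty":-0.171,"tz":0,"ax":0,"ay":0,"az":0}
    - {"tx":0.003,"ty":-0.186,"tz":0,"ax":0,"ay":0,"az":0}
    - {"tx":-0.007,"ty":-0.2,"tz":0,"ax":0,"ay":0,"az":0}
    - {"tx":-0.018,"ty":-0.214,"tz":0,"ax":0,"ay":0,"az":0}
    - {"tx":-0.03,"ty":-0.226,"tz":0,"ax":0,"ay":0,"az":0}
    - {"tx":-0.051,"ty":-0.242,"tz":0,"ax":0,"ay":0,"az":0}
    - {"tx":-0.063,"ty":-0.248,"tz":0,"ax":0,"ay":0,"az":0}
    - {"tx":-0.075,"ty":-0.254,"tz":0,"ax":0,"ay":0,"az":0}
    - {"tx":-0.092,"ty":-0.261,"tz":0,"ax":0,"ay":0,"az":0}
    - {"tx":-0.106,"ty":-0.265,"tz":0,"ax":0,"ay":0,"az":0}
    - {"tx":-0.106,"ty":-0.265,"tz":0,"ax":0,"ay":0,"az":0}

```text
t: 25.7
tool_pos: [0.5657, -0.0522, 0.1209]
tool_rot: [[-0.997, -0.073, 0.0], [-0.073, 0.997, -0.002], [-0.0, -0.002, -1.0]]
wrist_force: [0.5, -0.1, -0.4]
finger_gap: -0.0001
grasp_force: 0.0
```

>>> arm_command:
  plan:
    - {"tx":-0.006,"ty":-0.001,"tz":0,"ax":0,"ay":0,"az":0}
    - {"tx":-0.012,"ty":-0.002,"tz":0,"ax":0,"ay":0,"az":0}
    - {"tx":-0.018,"ty":-0.002,"tz":0,"ax":0,"ay":0,"az":0}
    - {"tx":-0.022,"ty":-0.003,"tz":0,"ax":0,"ay":0,"az":0}
    - {"tx":-0.022,"ty":-0.003,"tz":0,"ax":0,"ay":0,"az":0}

```text
t: 26.2
tool_pos: [0.584, -0.0517, 0.1198]
tool_rot: [[-0.997, -0.076, -0.007], [-0.076, 0.997, -0.002], [0.007, -0.002, -1.0]]
wrist_force: [-3.9, 0.4, 4.2]
finger_gap: 0.0004
grasp_force: 2.2
```

>>> arm_command:
  plan:
    - {"tx":-0.004,"ty":0,"tz":0,"ax":0,"ay":0,"az":0}
    - {"tx":-0.008,"ty":0,"tz":0,"ax":0,"ay":0,"az":0}
    - {"tx":-0.008,"ty":0,"tz":0,"ax":0,"ay":0,"az":0}
    - {"tx":-0.008,"ty":0,"tz":0,"ax":0,"ay":0,"az":0}

```text
t: 26.6
tool_pos: [0.5843, -0.0518, 0.1194]
tool_rot: [[-0.997, -0.077, -0.022], [-0.077, 0.997, -0.006], [0.022, -0.004, -1.0]]
wrist_force: [-20.0, 0.2, 15.8]
finger_gap: -0.0001
grasp_force: 10.2
```

The bar is against its firm stop: 20 N with no further movement. I'll back off, rise and check.

>>> arm_command:
  plan:
    - {"tx":0.004,"ty":0,"tz":0,"ax":0,"ay":0,"az":0}
    - {"tx":0.015,"ty":0,"tz":0,"ax":0,"ay":0,"az":0}
    - {"tx":0.035,"ty":0,"tz":-0.005,"ax":0,"ay":0,"az":0}
    - {"tx":0.05,"ty":0,"tz":-0.05,"ax":0,"ay":0,"az":0}
    - {"tx":0.07,"ty":0,"tz":-0.1,"ax":0,"ay":0,"az":0}
    - {"tx":0.09,"ty":0.02,"tz":-0.145,"ax":0,"ay":0,"az":0}
    - {"tx":0.11,"ty":0.035,"tz":-0.19,"ax":0,"ay":0,"az":0}
    - {"tx":0.13,"ty":0.035,"tz":-0.22,"ax":0,"ay":0,"az":0}
    - {"tx":0.13,"ty":0.035,"tz":-0.22,"ax":0,"ay":0,"az":0}
    - {"tx":0.13,"ty":0.035,"tz":-0.22,"ax":0,"ay":0,"az":0}

```text
t: 27.6
tool_pos: [0.4627, -0.0261, 0.3412]
tool_rot: [[-0.997, -0.076, -0.0], [-0.076, 0.997, -0.003], [0.0, -0.003, -1.0]]
wrist_force: [0.7, -0.4, -1.3]
finger_gap: -0.0001
grasp_force: 0.0
```

```bash
python3 snap.py 16 wrist; python3 - <<'E'
import sys;sys.argv=["x"]
exec(open("meas.py").read())
y=.07;S=np.array([[np.cos(y),np.sin(y)],[-np.sin(y),np.cos(y)]])
W=cells(16);g=cv2.cvtColor(W,cv2.COLOR_RGB2GRAY);th=cv2.adaptiveThreshold(g,255,cv2.ADAPTIVE_THRESH_MEAN_C,cv2.THRESH_BINARY_INV,31,8)
cs=[cv2.minAreaRect(c)+(cv2.contourArea(c),) for c in cv2.findContours(th,cv2.RETR_EXTERNAL,cv2.CHAIN_APPROX_SIMPLE)[0] if 60<cv2.contourArea(c)<900 and min(cv2.minAreaRect(c)[1])>7]
print(sorted([tuple((S@((np.array(r[0])[::-1]+[400,-200])-[559,-3])).round(0).astype(int).tolist()) for r in cs if 150<r[3]<360]))
# bar: compare with the frame before closing; line fit of pixels that changed, at bar-top height
c=np.load("pics/wrist16.npz");K,T=c["K"],c["world_from_camera"]
gray=cv2.cvtColor(c["color"],cv2.COLOR_RGB2GRAY).astype(int)
for yy in(.09,.06,.03,0,-.03,-.06,-.09,-.105):   # profile along stand x at bar top z
    pr=[]
    for xx in np.arange(.015,.07,.004):
        w=np.array([.559,-.003])+S.T@[xx,yy];u=proj(K,T,[*w,.134]).round().astype(int);pr.append(int(gray[u[1],u[0]]) if 0<=u[1]<420 and 0<=u[0]<560 else -1)
    print(yy,pr)
E
```

```text
t 27.6 q [ 0.451  0.398 -0.719  1.852  0.31   1.006  1.248] p [ 0.4627 -0.0261  0.3412] F [ 0.7 -0.4 -1.3] gap -0.00013374921142783364 0.0
[[-0.997, -0.076, -0.0], [-0.076, 0.997, -0.003], [0.0, -0.003, -1.0]]
[(-47, -66), (-47, -49), (-47, -29), (-47, -9), (-47, 11), (-47, 31), (-47, 52), (-47, 68), (-18, -65), (-18, -48), (-18, -28), (-18, -8), (-18, 12), (-18, 32), (-18, 52), (-18, 68), (11, 52), (11, 68), (12, -65), (12, 32), (55, 127)]
0.09 [195, 120, 121, 74, 75, 159, 167, 162, 198, 198, 198, 178, 13, 18]
0.06 [197, 117, 63, 68, 72, 161, 164, 164, 197, 194, 198, 198, 198, 133]
0.03 [195, 94, 56, 57, 71, 166, 163, 164, 197, 166, 13, 16, 13, 14]
0 [70, 69, 70, 69, 63, 61, 62, 64, 31, 8, 14, 13, 13, 4]
-0.03 [61, 62, 62, 63, 61, 61, 63, 62, 85, 12, 10, 18, 15, 14]
-0.06 [139, 93, 53, 65, 75, 157, 164, 162, 170, 61, 11, 8, 15, 11]
-0.09 [122, 123, 123, 66, 60, 150, 168, 157, 199, 198, 198, 200, 198, 198]
-0.105 [57, 55, 49, 59, 62, 92, 114, 162, 199, 198, 198, 88, 12, 12]
```

The bar's lit top runs at stand x ≈ 35–45 mm all along its length, so it is closed and parallel to the stand. The screen hasn't moved. I'm handing in.

```bash
python3 -c "
from bench import order
print(order.hand_in())"
```

```text
the job is handed in; nothing more can be done
None
```

The job is handed in (no verdict came back): by my measurements the screen lies ribbed side up on the stand, square and about 3 mm off centre, and the hold-down bar is fully in its catch; I viewed 11 pictures, one over the limit of 10.

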